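Set out the spice tubs on the spice board

ROBOT

A 7-joint arm with a two-finger parallel gripper is mounted at the origin on the work surface. World frame = base frame: x ahead of the robot, y to its left, z up, the work surface at z = 0. Lengths are in m, angles in rad, forces in N, time in s.
With the tool pointing down it reaches from about 0.4 to 0.85 m from the base axis. Payload 10.4 kg.
Tool frame: the origin (TCP) lies on the front face of the gripper's body, between the roots of the fingers; the fingertips stand 73 mm ahead of it and the grasp point (between the pads) lies 54 mm ahead of it; x points along the fingers, y is the direction in which the jaws open and shut, and the axes are right-handed (so a half turn about x gives the same grasp; the last joint's range is limited). The gripper opens to 85 mm and grips with 20 to 120 N. Pads are 22 mm wide; open, the fingers measure 114 mm over their backs; the gripper's body (76 mm by 85 mm) begins 54 mm behind the grasp point. The pads swing forward as they close: fully open they stand 13 mm farther back than shut.
Start: joints at [-1.202, 0.332, -0.065, 1.46, 0.022, 1.35, -0.088], TCP at [0.239, 0.578, 0.304] pointing down, gripper open.
Joint ranges: [-2.6, 2.6], [-0.5, 2.12], [-1.47, 1.34], [0.16, 2.42], [-1.27, 4.41], [0.06, 2.06], [-2.6, 2.6]. Speed limits (rad/s): [2.22, 2.22, 2.79, 2.79, 3.14, 3.14, 3.14].

INTERFACE

Orientations are given as a unit quaternion [x, y, z, w].
In Python, from workcell import manip gives the robot as it stands. The module is installed in compiled form; this text tells all that it offers.
- The arm moves only by the tool arm_command, never from a script. Its argument "moves" is a list that holds one entry, the list of rows, each a list of 5 numbers: the closure, from 0 (fully open) to 1 (shut), then the shift along the tool's x, y, z in units of 25 mm (1.0 is 25 mm), then the turn about the tool's x in degrees. A call has 1 to 12 rows; each row shifts and turns the commanded pose from where the row before left it, along the tool's axes as they then stand; what a row does not reach is not made up. A row lasts 1/12 s, in which the tool goes at most 41.7 mm and 7.16 degrees, less where a joint would pass 70% of its speed; a pose out of reach is approached as far as the arm can. A call is refused whole if a number of a shift passes 1 or a number of a turn 7.16, either way. A call with a gripper value outside its range is refused whole. The fingers move at their own pace and stop on an object; "force" is the grip in N (left out, the last holds). Time passes only in rows, so rows that do not move let the fingers close. It gives the time, the measured TCP pose, the force and the opening at its end, in the units of the state.
- manip.get_obs(): the state, without advancing time (a new reading comes with each control period).
- manip.camera(name): name is "scene" or "top" or "wrist"; returns the picture (384x512x3 uint8, red, green, blue); there is no depth.
- manip.camera_info(name): a dict with "vfov" (degrees; the focal length in pixels is half the picture's height over the tangent of half this angle, whatever the lens; pixels are square), "cx", "cy" (the principal point, pixels), "pose" (4x4, takes a point from camera to world coordinates). Camera axes: x right, y down, z forward; pixel columns grow to the right and rows downward; lengths in m; the calibration is good to about 2 mm. The wrist camera is an equidistant fisheye: a pixel r from the principal point sees the ray r / f radians off the axis. A picture is of the moment at which its call begins: read the wrist's pose just before it. camera_info takes no time and is no camera call; for the wrist camera it gives the pose at the moment of the call.
- manip.hand_in(): hands the job in, once; it reports no verdict.
Trained networks look in the newest picture that a camera, given by its name, has taken for a name from the list of things; names that differ only in an ending like _2 or _b are one class to them, and where a whole thing is asked for, a point or a joint stands for the part that bears it (a point fixed in the world has none). Each returns a list of dicts, best first, with "confidence" (0 to 1); they miss things now and then, are a little off and sometimes report something else, mostly with a low value. They report only what shows in the picture. A call takes as long as a camera call.
- manip.regions_of(query, camera): "mask" (384x512 bool, what is visible of it) and "rect" ([left, top, right, bottom] in pixels, round what is visible of it).
- manip.pinpoint(query, camera): "pixel" ([row, column] in pixels: a listed point, or the origin of a listed thing).
The state is a dict: "clock": time; "joint_pos": joint angles; "joint_velocities": joint speeds; "tau": joint torques, N m; "position": TCP position; "ee_rot": TCP orientation; "ft_force": force on the tool from outside, world axes, zero at the start; "torque": the same for the moment, N m; "grip_width": opening from 0.0 (shut) to 1.0 (fully open).
Only numpy, scipy, OpenCV 4.12 (cv2) and the standard library are available. Lean on these libraries where they do the work, as an engineer would, in place of code of your own. Each camera call takes 0.05 s, during which the arm holds its last target.

TASK

Set out the spices for tonight's curry on the wooden spice board, one tub to a well: left and right as seen from the robot, put the red tub in the left well and the green tub in the right well of the row nearest the robot, the yellow tub in the well between them, and the orange tub in the well directly behind the yellow one (away from the robot). Then stack the white salt tub squarely on top of the orange tub. Keep every tub upright all the time, and leave the tea glass and the rolling pin where they are.

Things in the scene. Friction and masses are not known exactly. Their poses are not given: they have to be found in the camera images.
- red_mid (a point): Closed spice tub with a screw lid, all red but for a plain pale paper band round its side: an upright round tub 50 mm across and 60 mm tall, flat on top and underneath, about 75 g. This point is its centre, half-way up (30 mm above its underside); z is its axis, up. At the start it stands on the turntable.
- yellow_mid (a point): Closed spice tub with a screw lid, all yellow but for a plain pale paper band round its side: an upright round tub 50 mm across and 60 mm tall, flat on top and underneath, about 75 g. This point is its centre, half-way up (30 mm above its underside); z is its axis, up. At the start it stands on the turntable.
- green_mid (a point): Closed spice tub with a screw lid, all green but for a plain pale paper band round its side: an upright round tub 50 mm across and 60 mm tall, flat on top and underneath, about 75 g. This point is its centre, half-way up (30 mm above its underside); z is its axis, up. At the start it stands on the turntable.
- orange_mid (a point): Closed spice tub with a screw lid, all orange but for a plain pale paper band round its side: an upright round tub 50 mm across and 60 mm tall, flat on top and underneath, about 75 g. This point is its centre, half-way up (30 mm above its underside); z is its axis, up. At the start it stands on the turntable.
- white_mid (a point): Closed salt tub with a screw lid, all white but for a plain pale paper band round its side: an upright round tub 50 mm across and 60 mm tall, flat on top and underneath, about 75 g. This point is its centre, half-way up (30 mm above its underside); z is its axis, up. At the start it stands on the counter, between the turntable and the board.
- board: Fixed wooden board 184 (x) x 268 (y) x 18 mm with two rows of three round wells, each 68 mm wide, 4 mm deep: 9 mm to spare round a tub, whose underside is then 14 mm above the counter. Origin: middle of the underside; x away from the robot, y to its left (yaw within 0.3 rad), z up. Well centres (x, y) in mm: near row left (-41, 82), middle (-41, 0), right (-41, -82); back row the same y at x = 41.
- turntable: Cream plastic turntable, 268 mm across, on a fixed foot; its disc turns stiffly if pushed and has a flat floor 18 mm above the counter inside a low rim 26 mm above it. Origin: its centre, on the counter. Four tubs stand on it in a square, about 80 mm from its centre and 113 mm from one another.
- tumbler_mid (a point): Clear glass tea tumbler, empty, 62 mm across its mouth, 52 mm at its middle, 85 mm tall, 160 g, standing on the counter between the turntable and the board. This point is on its axis, half-way up. To be left alone.
- pin_mid (a point): Wooden rolling pin lying on the counter beyond the board and the turntable, roughly along y: barrel 240 mm long and 48 mm across, 416 mm long with its handles. This point is the middle of the barrel, 24 mm above the counter. To be left alone.

How it is judged:
At the end, for the whole second after the job is handed in: Red, yellow, green in the left, middle, right wells of the near row, orange in the back middle well: each within 13 mm of the well centre along the board's x and y and down on its floor (3 mm); white on orange, axes within 12 mm; all upright (0.06 rad), released, at rest (x of red_mid in the frame of board between -0.054 and -0.028 m and y of red_mid in the frame of board between 0.069 and 0.095 m and z of red_mid in the frame of board between 0.041 and 0.047 m and x of yellow_mid in the frame of board between -0.054 and -0.028 m and y of yellow_mid in the frame of board between -0.013 and 0.013 m and z of yellow_mid in the frame of board between 0.041 and 0.047 m and x of green_mid in the frame of board between -0.054 and -0.028 m and y of green_mid in the frame of board between -0.095 and -0.069 m and z of green_mid in the frame of board between 0.041 and 0.047 m and x of orange_mid in the frame of board between 0.028 and 0.054 m and y of orange_mid in the frame of board between -0.013 and 0.013 m and z of orange_mid in the frame of board between 0.041 and 0.047 m and horizontal distance between white_mid and orange_mid below 0.012 m and z of white_mid in the frame of board between 0.1 and 0.108 m and angle between each of red_mid, yellow_mid, green_mid, orange_mid, white_mid's own z axis and vertical below 0.06 rad and linear speed of each of tub_red, tub_yellow, tub_green, tub_orange, tub_white below 0.02 m/s); the robot touches nothing.
It fails at once if a tub was tipped over (tilted more than 0.6 rad) (angle between any of red_mid, yellow_mid, green_mid, orange_mid, white_mid's own z axis and vertical above 0.6 rad).
It fails at once if the tea glass was moved (more than 25 mm) or tipped (distance of tumbler_mid from where it was at the start of the episode above 0.025 m or angle between tumbler_mid's own z axis and vertical above 0.4 rad).
It fails at once if the rolling pin was moved (more than 25 mm) (distance of pin_mid from where it was at the start of the episode above 0.025 m).
It also fails if it takes over 128 s, if anything falls off the work surface, if the arm or the gripper's body presses on something with over 40 N, if the wrist force passes 120 N, or if a joint passes its speed limit or range.

## Working session

There is one attempt and no reset: what is moved stays moved. The work goes in short steps, Python scripts to look and compute and a tool call to move; the robot and the scene stay as the last step left them, time stands still between calls to the robot, and variables do not carry over. Pictures are saved under pics/ and viewed, and the job is handed in when it is done.

Besides the shell and the picture viewer there is one more tool, called after "Emit:" as a command line: name --argument value ..., lists and objects as JSON in quotes. arm_command: Moves the arm, as the interface text tells. Its arguments: {"type":"object","properties":{"moves":{"type":"array","items":{"type":"array","items":{"type":"array","items":{"type":"number"}}}},"force":{"type":"number"}},"required":["moves"]}

```bash
mkdir -p pics; ls
python3 - <<'E'
from workcell import manip
import cv2, numpy as np
np.set_printoptions(precision=4,suppress=True)
o=manip.get_obs(); print(o)
for n in ["scene","top","wrist"]:
    i=manip.camera_info(n); print(n,i)
    im=manip.camera(n); cv2.imwrite(f"pics/{n}0.png",im[:,:,::-1])
E
```

```text
pics
{'clock': 0.0, 'joint_pos': array([-1.2016,  0.3329, -0.0647,  1.461 ,  0.0216,  1.3499, -0.0885]), 'joint_velocities': array([ 0.0003, -0.0006, -0.0002,  0.0012,  0.0003,  0.0011, -0.001 ]), 'tau': array([ -0.0002, -62.543 ,   0.0491, -39.1616,   0.0163,   0.0097,
         0.    ]), 'position': array([0.2386, 0.5774, 0.3031]), 'ee_rot': array([ 0.1371,  0.6937, -0.1381,  0.6935]), 'ft_force': array([-0.0817, -0.1797, -0.5071]), 'torque': array([ 0.012 , -0.0276, -0.0024]), 'grip_width': 1.0016353549692614}
scene {'vfov': 56.90536322126209, 'cx': 256.66339511767796, 'cy': 187.06393853810982, 'pose': array([[ 0.2219,  0.8127, -0.5388,  1.0554],
       [ 0.9751, -0.1821,  0.1269, -0.103 ],
       [ 0.0049, -0.5535, -0.8328,  0.7314],
       [ 0.    ,  0.    ,  0.    ,  1.    ]])}
top {'vfov': 51.05459712471511, 'cx': 253.16720798509994, 'cy': 196.99835843175836, 'pose': array([[ 0.0214, -0.9953,  0.0944,  0.5037],
       [-0.9998, -0.0207,  0.0077, -0.0067],
       [-0.0057, -0.0945, -0.9955,  1.0933],
       [ 0.    ,  0.    ,  0.    ,  1.    ]])}
wrist {'vfov': 65.70646984690485, 'cx': 258.9378510415376, 'cy': 188.63347865144138, 'pose': array([[ 0.3826,  0.8923,  0.2396,  0.1789],
       [ 0.9239, -0.3691, -0.1006,  0.6019],
       [-0.0013,  0.2598, -0.9656,  0.3739],
       [ 0.    ,  0.    ,  0.    ,  1.    ]])}
```

View pics/top0.png

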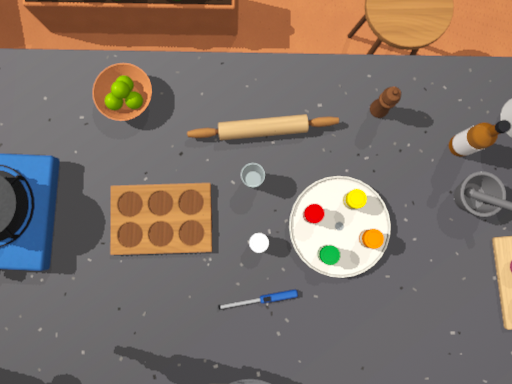

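View pics/scene0.png

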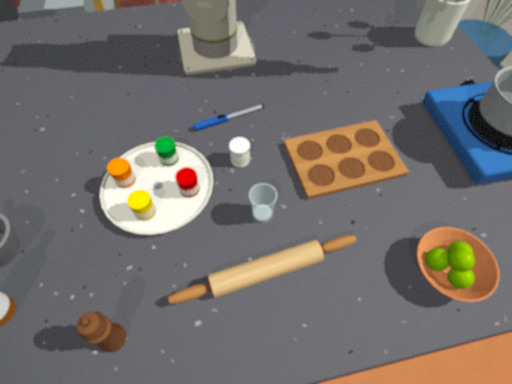

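View pics/wrist0.png

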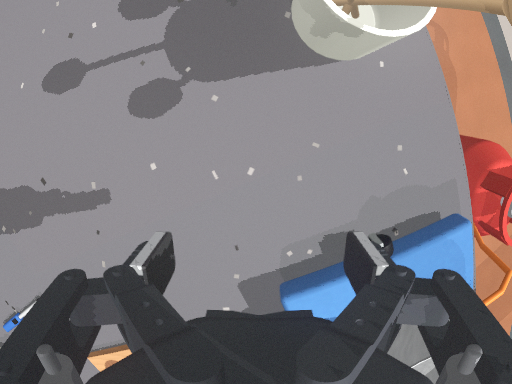

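The top view shows the turntable at px (340,226): red (314,213), yellow (356,199), orange (373,239), green (330,255). White is at (259,243), the tumbler at (253,176), the board at (161,219) and the pin at (263,127). The scene view agrees. Next I triangulate from both views.

```bash
cat > h.py <<'E'
from workcell import manip
import cv2, numpy as np
np.set_printoptions(precision=4,suppress=True)
def cam(n):
    i=manip.camera_info(n); f=192/np.tan(np.radians(i['vfov'])/2); return i,f
def ray(n,px,info=None):
    i,f=info or cam(n); x=(px[1]-i['cx']); y=(px[0]-i['cy'])
    if n=='wrist':
        r=np.hypot(x,y); t=r/f; d=np.array([np.sin(t)*x/r,np.sin(t)*y/r,np.cos(t)]) if r>0 else np.array([0,0,1.])
    else: d=np.array([x/f,y/f,1]); d/=np.linalg.norm(d)
    P=np.asarray(i['pose']); return P[:3,3],P[:3,:3]@d
def proj(n,X,info=None):
    i,f=info or cam(n); P=np.asarray(i['pose']); c=P[:3,:3].T@(np.asarray(X)-P[:3,3])
    if n=='wrist':
        r=np.hypot(c[0],c[1]); t=np.arctan2(r,c[2]); s=f*t/max(r,1e-9); return np.array([i['cy']+c[1]*s,i['cx']+c[0]*s])
    return np.array([i['cy']+f*c[1]/c[2],i['cx']+f*c[0]/c[2]])
def tri(rs):
    A=np.zeros((3,3));b=np.zeros(3)
    for o,d in rs:
        M=np.eye(3)-np.outer(d,d);A+=M;b+=M@o
    X=np.linalg.solve(A,b); return X,max(np.linalg.norm(np.cross(X-o,d)) for o,d in rs)
def atz(n,px,z,info=None):
    o,d=ray(n,px,info); return o+d*(z-o[2])/d[2]
E
python3 - <<'E'
from h import *
q=["red_mid","yellow_mid","green_mid","orange_mid","white_mid","board","turntable","tumbler_mid","pin_mid"]
ims={n:manip.camera(n).copy() for n in("top","scene")}
for k in q:
    r=[];s=k
    for n in ims:
        p=manip.pinpoint(k,n)
        if p:
            r.append(ray(n,p[0]['pixel'])); s+=f" {n} {np.round(p[0]['pixel'],1)} c{p[0]['confidence']:.2f}"
            h={'board':0,'turntable':0,'tumbler_mid':.0425,'pin_mid':.024,'white_mid':.03}.get(k,.048)
            s+=f" atz {np.round(atz(n,p[0]['pixel'],h),4)}"
    if len(r)==2: s+=f" TRI {tri(r)}"
    print(s)
m=manip.regions_of("board","top")[0]; print(m['rect'],m['confidence'])
c,_=cv2.findContours(m['mask'].astype(np.uint8),0,2); c=max(c,key=cv2.contourArea)
b=cv2.boxPoints(cv2.minAreaRect(c)); 
W=np.array([atz("top",(y,x),.018)[:2] for x,y in b]); print(W,W.mean(0),np.linalg.norm(np.diff(W,axis=0),axis=1)); 
e=np.diff(W,axis=0); print(np.degrees(np.arctan2(e[:,1],e[:,0])))
m=manip.regions_of("board","scene")[0]
c,_=cv2.findContours(m['mask'].astype(np.uint8),0,2); c=max(c,key=cv2.contourArea)
print(cv2.approxPolyDP(c,8,True)[:,0])
print([atz("scene",(y,x),.018)[:2] for x,y in cv2.approxPolyDP(c,8,True)[:,0]])
E
```

```text
red_mid top [211.5 315.5] c0.67 atz [ 0.5683 -0.1615  0.048 ] scene [180.6 187.8] c0.75 atz [ 0.5602 -0.1522  0.048 ] TRI (array([ 0.5679, -0.1556,  0.0598]), np.float64(0.004186912928691853))
yellow_mid top [195.7 353. ] c0.68 atz [ 0.6116 -0.259   0.048 ] scene [205.1 141.3] c0.89 atz [ 0.604  -0.2614  0.048 ] TRI (array([ 0.6106, -0.2579,  0.0578]), np.float64(0.0012181571464440018))
green_mid top [252.  327.7] c0.91 atz [ 0.4645 -0.1936  0.048 ] scene [151.4 167.5] c0.86 atz [ 0.4614 -0.191   0.048 ] TRI (array([ 0.4648, -0.1916,  0.0522]), np.float64(0.0011998851523194343))
orange_mid top [237.  369.7] c0.80 atz [ 0.5053 -0.3018  0.048 ] scene [175.4 123.9] c0.65 atz [ 0.5123 -0.2976  0.048 ] TRI (array([ 0.5053, -0.3021,  0.0397]), np.float64(0.0020015832340075593))
white_mid top [241.1 257.4] c0.77 atz [ 0.4883 -0.0121  0.03  ]
board top [215.9 162.9] c0.94 atz [0.5506 0.2464 0.    ] scene [160.6 342.5] c0.81 atz [0.5502 0.2456 0.    ] TRI (array([0.5504, 0.2459, 0.0002]), np.float64(0.0003991659176515756))
turntable top [229.2 340.1] c0.57 atz [ 0.5247 -0.2355  0.    ] scene [189.3 157.2] c0.85 atz [ 0.535  -0.2323  0.    ] TRI (array([ 0.525 , -0.2365, -0.0135]), np.float64(0.0018116447026505112))
tumbler_mid top [178.1 253.6] c0.72 atz [0.6534 0.0013 0.0425] scene [203.3 259.7] c0.65 atz [ 0.6542 -0.0012  0.0425] TRI (array([0.6534, 0.0002, 0.0408]), np.float64(0.0011457416505972844))
pin_mid top [125.9 262.3] c0.88 atz [ 0.7996 -0.0191  0.024 ] scene [265.4 265.8] c0.61 atz [ 0.7936 -0.0203  0.024 ] TRI (array([ 0.797 , -0.0202,  0.0326]), np.float64(0.0011415128846463786))
[111.5, 180.0, 212.6, 254.7] 0.56
[[0.6312 0.3898]
 [0.6452 0.1181]
 [0.4605 0.1066]
 [0.4465 0.3739]] [0.5459 0.2471] [0.272  0.1851 0.2676]
[ -87.0436 -176.4504   92.9835]
[[375 121]
 [284 142]
 [308 199]
 [406 174]]
[array([0.4514, 0.3737]), array([0.4702, 0.1079]), array([0.6534, 0.1167]), array([0.6369, 0.3764])]
```

```bash
cat >> h.py <<'E'
from scipy.optimize import minimize
def cylmask(n,X,r=.025,hh=.03,info=None,sc=4):
    a=np.linspace(0,2*np.pi,40,endpoint=False)
    pts=[proj(n,[X[0]+r*np.cos(t),X[1]+r*np.sin(t),X[2]+s*hh],info)[::-1] for s in(-1,1) for t in a]
    h=cv2.convexHull(np.array(pts,np.float32))
    m=np.zeros((384,512),np.uint8); cv2.fillConvexPoly(m,np.round((h)*16).astype(np.int32),255,cv2.LINE_AA,4); return m/255.
def fitcyl(masks,X0,fixz=None):
    infos={n:cam(n) for n in masks}
    def c(v):
        X=np.r_[v,fixz] if fixz is not None else v
        return sum(np.abs(cylmask(n,X,info=infos[n])-m).sum() for n,m in masks.items())
    v0=np.array(X0[:2] if fixz is not None else X0,float)
    s=np.vstack([v0]+[v0+.006*e for e in np.eye(len(v0))])
    r=minimize(c,v0,method='Nelder-Mead',options=dict(initial_simplex=s,xatol=1e-4,fatol=.1))
    return r.x,r.fun
E
python3 - <<'E'
from h import *
ims={n:manip.camera(n).copy() for n in("top","scene")}
X0=dict(red=(.567,-.157,.048),yellow=(.611,-.258,.048),green=(.4645,-.192,.048),orange=(.505,-.301,.048),white=(.488,-.012,.03))
ov={n:cv2.resize(ims[n][:,:,::-1],None,fx=3,fy=3) for n in ims}
for k,x in X0.items():
    ms={}
    for n in ims:
        r=manip.regions_of(k+"_mid",n)
        best=None
        for q in r:
            # nearest to predicted
            p=proj(n,x); c=np.array([(q['rect'][1]+q['rect'][3])/2,(q['rect'][0]+q['rect'][2])/2])
            if np.linalg.norm(p-c)<12: best=q;break
        if best is not None: ms[n]=best['mask'].astype(float)
        print(k,n,None if best is None else (best['rect'],best['confidence'],best['mask'].sum(),cylmask(n,x).sum()))
    if ms:
        print(fitcyl(ms,x,x[2]), fitcyl(ms,x), {n:fitcyl({n:ms[n]},x,x[2]) for n in ms})
E
```

```text
red top ([305.2, 199.8, 324.8, 222.0], 0.83, np.int64(347), np.float64(403.956862745098))
red scene ([175.1, 166.2, 198.0, 200.6], 0.62, np.int64(641), np.float64(691.321568627451))
(array([ 0.5649, -0.155 ]), np.float64(110.2313725490196)) (array([ 0.5641, -0.1551,  0.0451]), np.float64(100.90588235294118)) {'top': (array([ 0.5643, -0.1554]), np.float64(55.015686274509804)), 'scene': (array([ 0.5659, -0.1549]), np.float64(50.76078431372549))}
yellow top ([343.7, 187.6, 369.7, 209.4], 0.72, np.int64(368), np.float64(449.4666666666667))
yellow scene ([125.8, 189.3, 157.7, 221.5], 0.6, np.int64(656), np.float64(766.9843137254902))
(array([ 0.6045, -0.2622]), np.float64(192.7058823529412)) (array([ 0.6013, -0.2633,  0.0402]), np.float64(177.94509803921568)) {'top': (array([ 0.6021, -0.2629]), np.float64(82.92941176470589)), 'scene': (array([ 0.6037, -0.261 ]), np.float64(106.37647058823529))}
green top ([317.7, 244.5, 340.0, 264.1], 0.76, np.int64(378), np.float64(427.9490196078431))
green scene ([152.1, 136.6, 179.6, 165.6], 0.77, np.int64(566), np.float64(644.3176470588236))
(array([ 
[... 464 characters left out ...]
 -0.3033]), np.float64(193.14117647058822)) (array([ 0.502 , -0.3048,  0.0401]), np.float64(175.3529411764706)) {'top': (array([ 0.5025, -0.3041]), np.float64(93.27058823529411)), 'scene': (array([ 0.5044, -0.3035]), np.float64(98.94117647058823))}
white top ([247.2, 230.3, 268.8, 250.4], 0.63, np.int64(321), np.float64(341.55686274509804))
white scene ([230.0, 139.5, 251.2, 165.5], 0.72, np.int64(527), np.float64(588.0509803921568))
(array([ 0.4878, -0.0159]), np.float64(102.64705882352939)) (array([ 0.4864, -0.0157,  0.0245]), np.float64(95.0078431372549)) {'top': (array([ 0.487 , -0.0166]), np.float64(28.8156862745098)), 'scene': (array([ 0.4893, -0.0151]), np.float64(67.10980392156863))}
```

Run:
```python
from h import *
from scipy.optimize import least_squares
L=np.array([[-41,82],[-41,0],[-41,-82],[41,82],[41,0],[41,-82]])/1e3
for n in("top","scene"):
    im=manip.camera(n).copy(); big=cv2.resize(im,None,fx=4,fy=4,interpolation=cv2.INTER_CUBIC)
    c=proj(n,[.55,.246,.014]); print(n,c, im[int(c[0]),int(c[1])])
    r=manip.regions_of("board",n)[0]['rect']
    l,t,rr,b=[int(4*v) for v in r]; crop=big[t-20:b+20,l-20:rr+20]; cv2.imwrite(f"pics/board_{n}.png",cv2.resize(crop[:,:,::-1],None,fx=1.2,fy=1.2))
    v=crop.max(2); cl=cv2.GaussianBlur(v,(5,5),0)
    hsv=cv2.cvtColor(crop,cv2.COLOR_RGB2HSV)
    mask=((hsv[:,:,1]>90)&(hsv[:,:,2]<135)).astype(np.uint8)
    cs,_=cv2.findContours(mask,0,2)
    pts=[]
    for q in cs:
        if cv2.contourArea(q)>1500:
            (x,y),ax,an=cv2.fitEllipse(cv2.convexHull(q)); px=((y+t-20+.5)/4-.5,(x+l-20+.5)/4-.5); w=atz(n,px,.016); pts.append(w[:2]); print(np.round(px,1),w,ax,cv2.contourArea(q))
    pts=np.array(pts)
    if len(pts)>=4:
        def f(p):
            R=np.array([[np.cos(p[2]),-np.sin(p[2])],[np.sin(p[2]),np.cos(p[2])]]); W=L@R.T+p[:2]
            return np.array([(lambda d:d[np.argmin(np.linalg.norm(d,axis=1))])(W-q) for q in pts]).ravel()
        s=least_squares(f,[.55,.246,.05],loss='soft_l1',f_scale=.003); print(s.x,s.fun)
```

```text
top [215.86  161.832] [172 116  67]
scene [157.1625 343.7347] [205 150  88]
[204.6 301.4] [0.6637 0.0974 0.016 ] (122.26954650878906, 126.94369506835938) 3204.5
```

View pics/board_top.png

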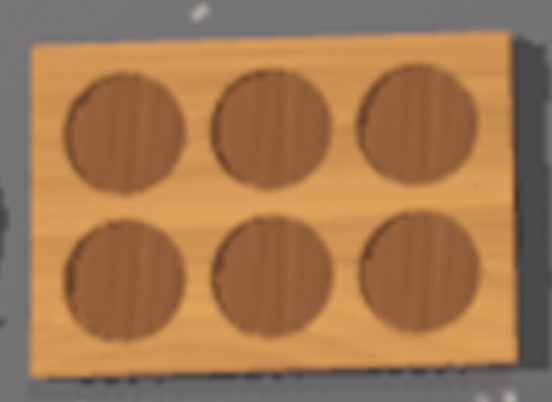

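```bash
cat > bd.py <<'E'
from h import *
from scipy.optimize import least_squares
L=np.array([[-41,82],[-41,0],[-41,-82],[41,82],[41,0],[41,-82]])/1e3
def W(p): 
    R=np.array([[np.cos(p[2]),-np.sin(p[2])],[np.sin(p[2]),np.cos(p[2])]]); return L@R.T+p[:2]
if __name__=="__main__":
  for n in("top","scene"):
    im=manip.camera(n).copy().astype(float)
    g=im[:,:,0]-0*im[:,:,2]; info=cam(n)
    a=np.linspace(0,2*np.pi,48,endpoint=False)
    def cost(p):
        # contrast: red brightness just outside minus inside rim
        tot=0
        io=[]
        for rr in(.031,.037):
            pts=np.array([proj(n,[c[0]+rr*np.cos(t),c[1]+rr*np.sin(t),.018],info) for c in W(p) for t in a])
            io.append(cv2.remap(g.astype(np.float32),pts[:,1].astype(np.float32).reshape(-1,1),pts[:,0].astype(np.float32).reshape(-1,1),1).ravel())
        return (io[0]-io[1]).mean()
    p0=np.array([.549,.246,.055])
    r=minimize(cost,p0,method='Nelder-Mead',options=dict(initial_simplex=np.array([p0,p0+[.006,0,0],p0+[0,.006,0],p0+[0,0,.04]]),xatol=1e-4,fatol=.01))
    print(n,r.x,r.fun,cost(p0)); print(W(r.x))
    big=cv2.resize(im.astype(np.uint8)[:,:,::-1],None,fx=4,fy=4)
    for c in W(r.x):
        q=np.array([proj(n,[c[0]+.034*np.cos(t),c[1]+.034*np.sin(t),.018],info)[::-1] for t in a]); cv2.polylines(big,[np.int32(q*4+1.5)],True,(0,255,0),1)
    cc=proj(n,[r.x[0],r.x[1],.018],info)[::-1]*4; x,y=map(int,cc); cv2.imwrite(f"pics/bfit_{n}.png",big[y-220:y+220,x-270:x+270])
E
python3 bd.py
```

```text
top [0.5443 0.2499 0.0527] -62.23235321044922 -24.11097
[[0.499  0.3297]
 [0.5033 0.2478]
 [0.5077 0.1659]
 [0.5809 0.334 ]
 [0.5852 0.2521]
 [0.5895 0.1702]]
scene [0.5469 0.2487 0.052 ] -45.02690124511719 -36.30031
[[0.5017 0.3285]
 [0.5059 0.2466]
 [0.5102 0.1647]
 [0.5836 0.3327]
 [0.5878 0.2508]
 [0.5921 0.1689]]
```

```bash
cat >> h.py <<'E'
from scipy.spatial.transform import Rotation as Ro
def pose():
    o=manip.get_obs(); return np.array(o['position']),Ro.from_quat(o['ee_rot']).as_matrix(),o
def go(target,yaw=None):
    """target grasp-point world; prints shift in units of tool axes, given yaw of tool y axis (deg, mod 180)"""
    p,R,o=pose(); g=p+.054*R[:,0]; d=np.asarray(target)-g
    y=np.degrees(np.arctan2(R[1,1],R[0,1]))
    print("t",round(float(o['clock']),2),"TCP",p,"grasp",g,"jaw yaw",round(float(y),2),"tilt",round(float(np.degrees(np.arccos(-R[2,0]))),2),"w",round(float(o['grip_width']),3),"F",o['ft_force'])
    if yaw is not None:
        t=(yaw-y+90)%180-90; t=-t  # tool x points down
        print("turn about tool x deg",round(float(t),2)); 
        R=R@Ro.from_euler('x',t,degrees=True).as_matrix()
    print("shift units tool xyz",R.T@d/.025)
E
python3 - <<'E'
from h import *
p,R,o=pose(); print(R)
go([.5655,-.155,.16],0); go([.5655,-.155,.16],180)
E
```

```text
[[ 0.      0.3819  0.9242]
 [ 0.0001  0.9242 -0.3819]
 [-1.      0.0001 -0.    ]]
t 2.15 TCP [0.2387 0.5777 0.3039] grasp [0.2387 0.5777 0.2499] jaw yaw 67.55 tilt 0.01 w 1.001 F [ 0.132   0.6232 -0.5721]
turn about tool x deg 67.55
shift units tool xyz [ 3.5955 13.0734 29.3067]
t 2.15 TCP [0.2387 0.5777 0.3039] grasp [0.2387 0.5777 0.2499] jaw yaw 67.55 tilt 0.01 w 1.001 F [ 0.132   0.6232 -0.5721]
turn about tool x deg 67.55
shift units tool xyz [ 3.5955 13.0734 29.3067]
```

View pics/bfit_top.png

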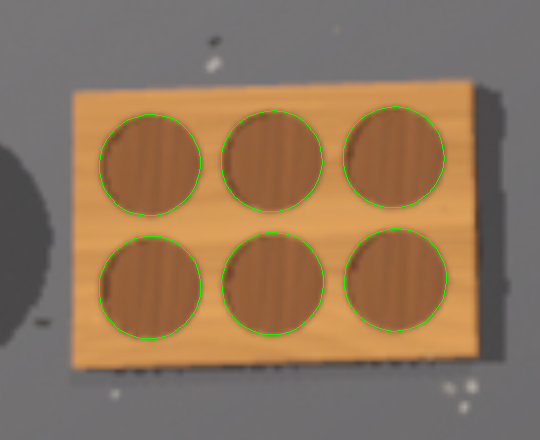

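Overlay circles sit on the well rims, so the board pose is (0.5455, 0.249, yaw 0.052). Moving toward red.

Emit:
arm_command --moves '[[[0,0,0,1,6.7],[0,0,0,1,6.7],[0,0,0,1,6.7],[0,0,0,1,6.7],[0,0,0,1,6.7],[0,0,0,1,6.7],[0,0,0,1,6.7],[0,0,0,1,6.7],[0,0,0,1,6.7],[0,0,0,1,4.2],[0,0,0,1,0],[0,0,0,1,0]]]'

```text
clock: 3.15
position: [0.3848, 0.3389, 0.3039]
ee_rot: [0.487, 0.513, -0.487, 0.513]
ft_force: [-0.9, 0.6, -0.5]
grip_width: 0.997
```

```bash
python3 -c "
from h import *
go([.5655,-.155,.15],3)"
```

```text
t 3.15 TCP [0.3848 0.3389 0.3039] grasp [0.3848 0.3389 0.2499] jaw yaw 3.01 tilt 0.02 w 0.997 F [-0.8586  0.5958 -0.5236]
turn about tool x deg 0.01
shift units tool xyz [ 3.9927  6.1828 20.1086]
```

Emit:
arm_command --moves '[[[0,0,0.5,1,0],[0,0,0.5,1,0],[0,0,0.5,1,0],[0,0,0.5,1,0],[0,0,0.5,1,0],[0,0,0.5,1,0],[0,0,0.5,1,0],[0,0,0.5,1,0],[0,0,0.5,1,0],[0,0,0.5,1,0],[0,0,0.5,1,0],[0,0,0.5,1,0]]]'

```text
clock: 4.15
position: [0.551, 0.0473, 0.3041]
ee_rot: [0.487, 0.513, -0.486, 0.513]
ft_force: [-0.1, -0.7, -0.7]
grip_width: 1.003
```

Emit:
arm_command --moves '[[[0,0.3,0,1,0],[0,0.3,0,1,0],[0,0.3,0,1,0],[0,0.3,0,1,0],[0,0.3,0,1,0],[0,0.3,0,0.8,0],[0,0.3,0,0.5,0],[0,0.3,0,0.2,0],[0,0,0,0,0],[0,0,0,0,0]]]'

```text
clock: 4.98
position: [0.5591, -0.1129, 0.2436]
ee_rot: [0.486, 0.514, -0.486, 0.513]
ft_force: [0.5, -0.0, 0.4]
grip_width: 0.998
```

Run:
```python
from h import *
go([.5655,-.155,.15],3)
i=cam("wrist"); im=manip.camera("wrist").copy()
for k in ["red_mid","green_mid","yellow_mid","orange_mid"]:
    p=manip.pinpoint(k,"wrist"); 
    if p: print(k,p[0]['pixel'],p[0]['confidence'],atz("wrist",p[0]['pixel'],.048,i))
cv2.imwrite("pics/w1.png",im[:,:,::-1])
```

```text
t 4.98 TCP [ 0.5591 -0.1129  0.2436] grasp [ 0.5591 -0.1129  0.1896] jaw yaw 3.08 tilt 0.05 w 0.998 F [ 0.5102 -0.0201  0.4377]
turn about tool x deg 0.08
shift units tool xyz [1.5845 0.1692 1.6972]
red_mid [221.5, 261.7] 0.74 [ 0.5646 -0.152   0.048 ]
green_mid [253.7, 155.6] 0.96 [ 0.4556 -0.1959  0.048 ]
yellow_mid [311.0, 289.4] 0.64 [ 0.6017 -0.2593  0.048 ]
```

View pics/w1.png

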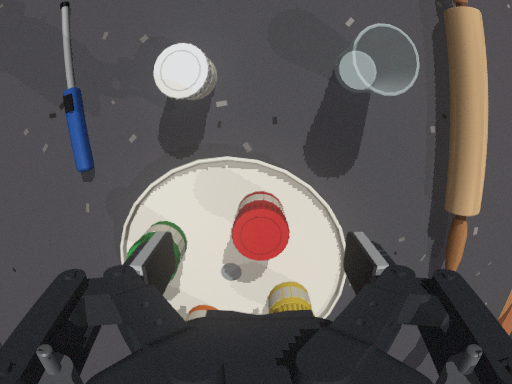

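Red is at px (261,230) between the open jaws, ahead of the tool. The wrist estimate (0.565,-0.152) agrees with the fit. Descending.

Emit:
arm_command --moves '[[[0,0.3,0.05,0.5,0],[0,0.3,0.05,0.5,0],[0,0.4,0.05,0.4,0],[0,0.6,0,0.2,0],[0,0.8,0,0.05,0],[0,0.8,0,0,0],[0,0.8,0,0,0],[0,0.7,0,0,0],[0,0.5,0,0,0],[0,0.2,0,0,0],[0,0,0,0,0],[0,0,0,0,0]]]'

```text
clock: 6.23
position: [0.5655, -0.1547, 0.1096]
ee_rot: [0.487, 0.513, -0.486, 0.513]
ft_force: [0.3, -0.9, 0.8]
grip_width: 1.0
```

Run:
```python
from h import *
go([.565,-.154,.055],3)
im=manip.camera("wrist").copy()
cv2.imwrite("pics/w2.png",im[:,:,::-1])
```

```text
t 6.23 TCP [ 0.5655 -0.1547  0.1096] grasp [ 0.5655 -0.1547  0.0556] jaw yaw 3.06 tilt 0.04 w 1.0 F [ 0.3222 -0.8547  0.805 ]
turn about tool x deg 0.06
shift units tool xyz [ 0.0229 -0.0204 -0.0303]
```

View pics/w2.png

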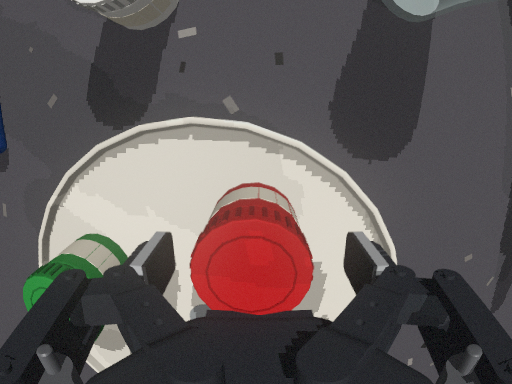

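Red sits between the pads (centre px (252,262), pads at 160 and 365). Closing now.

Emit:
arm_command --moves '[[[1,0,0,0,0],[1,0,0,0,0],[1,0,0,0,0],[1,0,0,0,0],[1,0,0,0,0],[1,0,0,0,0],[1,0,0,0,0],[1,0,0,0,0]]]' --force 35

```text
clock: 6.95
position: [0.5655, -0.1548, 0.1096]
ee_rot: [0.487, 0.513, -0.486, 0.513]
ft_force: [-1.7, -0.4, 5.7]
grip_width: 0.57
```

Run:
```python
from h import *
go([.5005,.329,.15],3)
```

```text
t 6.95 TCP [ 0.5655 -0.1548  0.1096] grasp [ 0.5655 -0.1548  0.0556] jaw yaw 3.04 tilt 0.07 w 0.57 F [-1.6504 -0.4349  5.6881]
turn about tool x deg 0.04
shift units tool xyz [ -3.7765  -1.5807 -19.4628]
```

Emit:
arm_command --moves '[[[1,-0.4,0,0,0],[1,-0.8,0,0,0],[1,-1,0,0,0],[1,-1,0,0,0],[1,-0.8,0,-0.4,0],[1,-0.2,-0.1,-0.8,0],[1,0,-0.1,-1,0],[1,0,-0.1,-1,0],[1,0,-0.1,-1,0],[1,0,-0.1,-1,0],[1,0,-0.1,-1,0],[1,0,-0.1,-1,0]]]'

```text
clock: 7.95
position: [0.5376, 0.0252, 0.2145]
ee_rot: [0.487, 0.513, -0.486, 0.513]
ft_force: [0.3, 1.3, -0.8]
grip_width: 0.574
```

Emit:
arm_command --moves '[[[1,0,-0.1,-1,0],[1,0,-0.1,-1,0],[1,0,-0.1,-1,0],[1,0,-0.1,-1,0],[1,0,-0.1,-1,0],[1,0,-0.1,-1,0],[1,0,-0.1,-1,0],[1,0,-0.1,-1,0],[1,0,0,-1,0],[1,0,0,-1,0],[1,0,0,-0.8,0],[1,0,0,-0.4,0]]]'

```text
clock: 8.95
position: [0.5022, 0.3056, 0.2142]
ee_rot: [0.486, 0.514, -0.486, 0.514]
ft_force: [0.8, -0.2, -0.4]
grip_width: 0.573
```

Run:
```python
from h import *
go([.5005,.329,.056],3)
```

```text
t 8.95 TCP [0.5022 0.3056 0.2142] grasp [0.5022 0.3056 0.1602] jaw yaw 3.23 tilt 0.05 w 0.573 F [ 0.7939 -0.1562 -0.4468]
turn about tool x deg 0.23
shift units tool xyz [ 4.17   -0.0189 -0.9335]
```

Emit:
arm_command --moves '[[[1,0.2,0,-0.4,0],[1,0.5,0,-0.3,0],[1,0.6,0,-0.25,0],[1,0.5,0,0,0],[1,0.3,0,0,0],[1,0,0,0,0],[1,0,0,0,0],[1,0,0,0,0]]]'

```text
clock: 9.62
position: [0.5025, 0.3258, 0.162]
ee_rot: [0.487, 0.513, -0.486, 0.513]
ft_force: [0.3, -0.1, -0.3]
grip_width: 0.571
```

Run:
```python
from h import *
go([.5005,.329,.0525],3)
for n in ("wrist","top"):
    im=manip.camera(n).copy()
    if n=="top": im=cv2.resize(im[150:300,60:260],None,fx=4,fy=4,interpolation=cv2.INTER_CUBIC)
    cv2.imwrite(f"pics/{n}3.png",im[:,:,::-1])
```

```text
t 9.62 TCP [0.5025 0.3258 0.162 ] grasp [0.5025 0.3258 0.108 ] jaw yaw 3.0 tilt 0.05 w 0.571 F [ 0.3121 -0.0803 -0.3399]
turn about tool x deg -0.0
shift units tool xyz [ 2.2211 -0.0752 -0.1297]
```

View pics/wrist3.png

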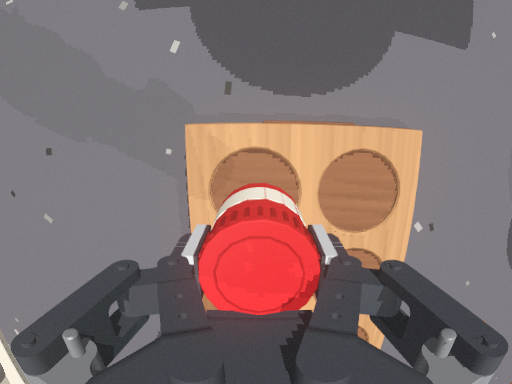

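View pics/top3.png

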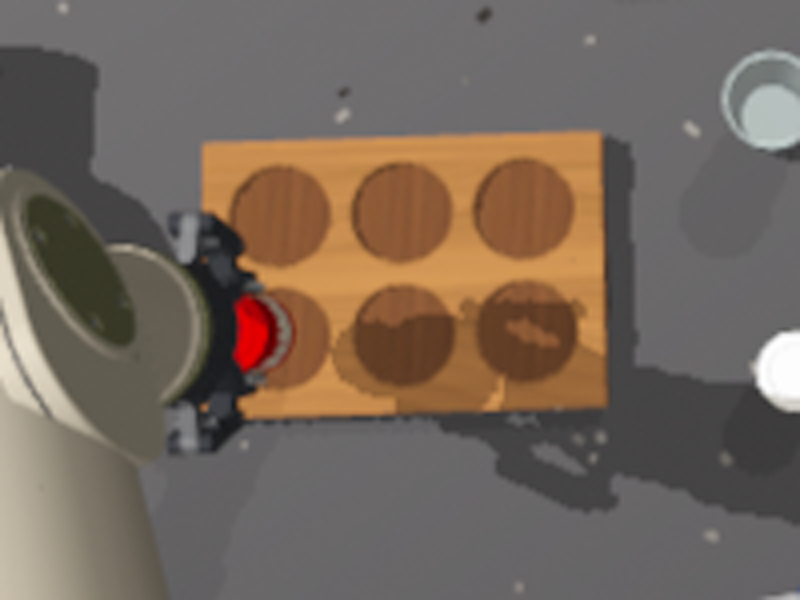

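Run:
```python
from h import *
i=cam("wrist")
for w in [(.5005,.329,.018),(.5825,.333,.018),(.5005,.329,.108)]: print(proj("wrist",w,i)[::-1])
```

```text
[255.2082 194.1962]
[360.1329 194.281 ]
[253.0028 247.6585]
```

The wrist picture shows red held upright over the left well. The predicted well centres (255,194) and (360,194) match the picture. Lowering, with a small correction.

Emit:
arm_command --moves '[[[1,0.4,-0.08,-0.13,0],[1,0.6,0,0,0],[1,0.6,0,0,0],[1,0.4,0,0,0],[1,0.2,0,0,0],[1,0,0,0,0],[1,0,0,0,0],[1,0,0,0,0]]]'

```text
clock: 10.38
position: [0.4998, 0.3297, 0.1066]
ee_rot: [0.487, 0.513, -0.486, 0.513]
ft_force: [1.0, 0.8, 0.2]
grip_width: 0.575
```

Run:
```python
from h import *
go([.5005,.329,.0515],3)
```

```text
t 10.38 TCP [0.4998 0.3297 0.1066] grasp [0.4999 0.3297 0.0526] jaw yaw 3.05 tilt 0.03 w 0.575 F [0.9738 0.7999 0.2464]
turn about tool x deg 0.05
shift units tool xyz [0.0444 0.0239 0.0286]
```

Emit:
arm_command --moves '[[[1,0.06,0,0,0],[1,0,0,0,0],[0.2,0,0,0,0],[0.1,0,0,0,0],[0,0,0,0,0],[0,0,0,0,0],[0,-0.2,0,0,0],[0,-0.5,0,0,0],[0,-0.8,0,0,0],[0,-1,0,0,0],[0,-1,0,0,0],[0,-0.8,0,0.4,0]]]'

```text
clock: 11.38
position: [0.5001, 0.3214, 0.2156]
ee_rot: [0.487, 0.514, -0.485, 0.514]
ft_force: [-0.2, 0.7, 0.1]
grip_width: 1.004
```

Run:
```python
from h import *
go([.461,-.1945,.15],3)
im=manip.camera("wrist").copy()
cv2.imwrite(f"pics/w4.png",im[:,:,::-1])
```

```text
t 11.38 TCP [0.5001 0.3214 0.2156] grasp [0.5001 0.3215 0.1616] jaw yaw 3.18 tilt 0.16 w 1.004 F [-0.1658  0.7473  0.1176]
turn about tool x deg 0.18
shift units tool xyz [ 0.4109 -2.6444 20.5324]
```

View pics/w4.png

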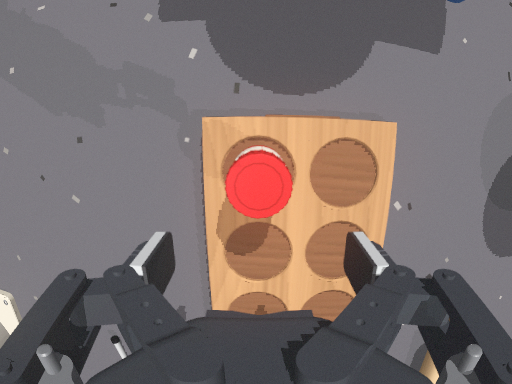

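Red is seated in the left well (px 259,184). On to green.

Emit:
arm_command --moves '[[[0,0,-0.1,1,0],[0,0,-0.1,1,0],[0,0,-0.1,1,0],[0,0,-0.1,1,0],[0,0,-0.1,1,0],[0,0,-0.1,1,0],[0,0,-0.1,1,0],[0,0,-0.1,1,0],[0,0,-0.2,1,0],[0,0,-0.2,1,0],[0,0,-0.2,1,0],[0,0,-0.2,1,0]]]'

```text
clock: 12.43
position: [0.4761, 0.0164, 0.2133]
ee_rot: [0.487, 0.513, -0.486, 0.513]
ft_force: [0.9, 0.3, 0.1]
grip_width: 1.002
```

Emit:
arm_command --moves '[[[0,0,-0.2,1,0],[0,0,-0.2,1,0],[0,0,-0.2,1,0],[0,0,-0.2,1,0],[0,0,-0.1,1,0],[0,0,-0.1,1,0],[0,0,0,0.8,0],[0,0,0,0.5,0],[0,0,0,0.2,0],[0,0,0,0,0],[0,0,0,0,0]]]'

```text
clock: 13.35
position: [0.4614, -0.1702, 0.2126]
ee_rot: [0.487, 0.513, -0.486, 0.513]
ft_force: [-0.3, 1.0, -0.5]
grip_width: 1.0
```

Run:
```python
from h import *
i=cam("wrist"); im=manip.camera("wrist").copy()
for k in ["green_mid"]:
    p=manip.pinpoint(k,"wrist"); 
    if p: print(k,p[0]['pixel'],p[0]['confidence'],atz("wrist",p[0]['pixel'],.048,i))
    r=manip.regions_of(k,"wrist")[0]; print(r['rect'],r['confidence'],fitcyl({"wrist":r['mask'].astype(float)},[.461,-.1945,.048],.048))
go([.461,-.1945,.055],3)
cv2.imwrite(f"pics/w5.png",im[:,:,::-1])
```

```text
green_mid [231.5, 323.6] 0.72 [ 0.5206 -0.2042  0.048 ]
[218.2, 181.1, 288.3, 261.4] 0.66 (array([ 0.4597, -0.1919]), np.float64(260.38823529411764))
t 13.5 TCP [ 0.4615 -0.1697  0.2124] grasp [ 0.4615 -0.1696  0.1584] jaw yaw 3.14 tilt 0.03 w 1.006 F [ 0.6224 -0.0202  0.1191]
turn about tool x deg 0.14
shift units tool xyz [ 4.1369 -0.0707  0.9942]
```

View pics/w5.png

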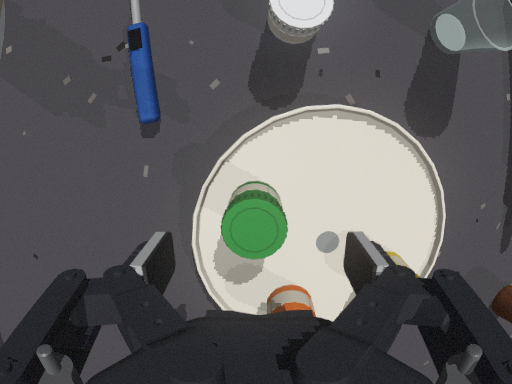

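Green is at px (254,228) between the jaws. The pinpoint hit (231,324) is the turntable hub, so I reject it. The silhouette fit gives (0.460,-0.192).

Emit:
arm_command --moves '[[[0,0.2,-0.08,0.4,0],[0,0.4,0,0.4,0],[0,0.6,0,0.15,0],[0,0.8,0,0,0],[0,0.8,0,0,0],[0,0.7,0,0,0],[0,0.4,0,0,0],[0,0.2,0,0,0],[0,0,0,0,0],[0,0,0,0,0]]]'

```text
clock: 14.33
position: [0.4609, -0.1945, 0.1104]
ee_rot: [0.487, 0.513, -0.486, 0.513]
ft_force: [0.3, 0.0, 0.1]
grip_width: 0.997
```

Emit:
arm_command --moves '[[[1,0,0,0,0],[1,0,0,0,0],[1,0,0,0,0],[1,0,0,0,0],[1,0,0,0,0],[1,0,0,0,0],[1,0,0,0,0],[1,0,0,0,0]]]' --force 35

```text
clock: 15.0
position: [0.4609, -0.1946, 0.1106]
ee_rot: [0.487, 0.513, -0.486, 0.513]
ft_force: [-2.4, 0.8, 7.1]
grip_width: 0.575
```

Run:
```python
from h import *
go([.509,.1655,.16],3)
im=manip.camera("wrist").copy()
cv2.imwrite(f"pics/w6.png",im[:,:,::-1])
```

```text
t 15.0 TCP [ 0.4609 -0.1946  0.1106] grasp [ 0.461  -0.1946  0.0566] jaw yaw 3.05 tilt 0.06 w 0.575 F [-2.394   0.8391  7.0883]
turn about tool x deg 0.05
shift units tool xyz [ -4.1277   2.6762 -14.286 ]
```

View pics/w6.png

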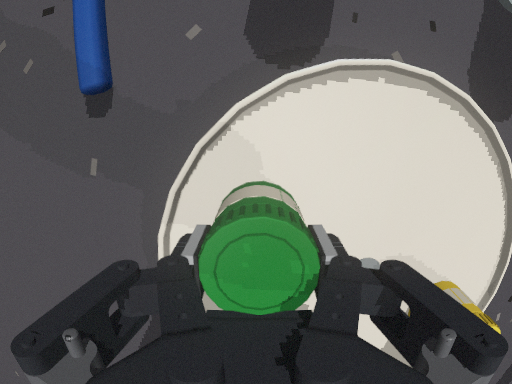

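Green is gripped at px (260,263). Lift and carry to the right well.

Emit:
arm_command --moves '[[[1,-0.4,0,0,0],[1,-0.8,0,0,0],[1,-1,0,0,0],[1,-1,0,0,0],[1,-0.8,0,-0.4,0],[1,-0.2,0.1,-0.8,0],[1,0,0.2,-1,0],[1,0,0.2,-1,0],[1,0,0.2,-1,0],[1,0,0.2,-1,0],[1,0,0.2,-1,0],[1,0,0.2,-1,0]]]'

```text
clock: 16.05
position: [0.4834, -0.0121, 0.2158]
ee_rot: [0.487, 0.513, -0.486, 0.513]
ft_force: [0.7, 0.0, -0.5]
grip_width: 0.575
```

Emit:
arm_command --moves '[[[1,0,0.3,-1,0],[1,0,0.3,-1,0],[1,0,0.3,-1,0],[1,0,0.3,-1,0],[1,0,0.2,-1,0],[1,0,0,-0.9,0],[1,0,0,-0.7,0],[1,0,0,-0.4,0],[1,0,0,-0.1,0],[1,0,0,0,0],[1,0,0,0,0]]]'

```text
clock: 16.97
position: [0.5091, 0.1647, 0.2152]
ee_rot: [0.487, 0.513, -0.487, 0.513]
ft_force: [-0.5, 0.8, -0.1]
grip_width: 0.579
```

Run:
```python
from h import *
go([.509,.1655,.0525],3)
```

```text
t 16.97 TCP [0.5091 0.1647 0.2152] grasp [0.5091 0.1646 0.1612] jaw yaw 2.97 tilt 0.03 w 0.579 F [-0.4839  0.7624 -0.1476]
turn about tool x deg -0.03
shift units tool xyz [ 4.3463 -0.0052 -0.0363]
```

Emit:
arm_command --moves '[[[1,0.3,0,-0.04,0],[1,0.7,0,0,0],[1,0.8,0,0,0],[1,0.8,0,0,0],[1,0.7,0,0,0],[1,0.5,0,0,0],[1,0.3,0,0,0],[1,0.2,0,0,0],[1,0,0,0,0],[1,0,0,0,0],[1,0,0,0,0]]]'

```text
clock: 17.88
position: [0.5094, 0.1671, 0.108]
ee_rot: [0.487, 0.513, -0.486, 0.513]
ft_force: [0.4, -0.2, -0.4]
grip_width: 0.578
```

Emit:
arm_command --moves '[[[0.2,0,0,0,0],[0.1,0,0,0,0],[0,0,0,0,0],[0,0,0,0,0],[0,-0.2,0,0,0],[0,-0.5,0,0,0],[0,-0.8,0,0,0],[0,-1,0,0,0],[0,-1,0,0,0],[0,-0.8,0,0.4,0]]]'

```text
clock: 18.72
position: [0.5096, 0.1587, 0.2179]
ee_rot: [0.487, 0.514, -0.485, 0.514]
ft_force: [-0.3, -0.1, 0.2]
grip_width: 1.003
```

Run:
```python
from h import *
im=manip.camera("wrist").copy()
cv2.imwrite(f"pics/w7.png",im[:,:,::-1])
go([.603,-.262,.16],3)
```

```text
t 18.77 TCP [0.5115 0.1557 0.2215] grasp [0.5118 0.1559 0.1675] jaw yaw 2.98 tilt 0.39 w 1.002 F [ 2.0554 -2.0859  2.5669]
turn about tool x deg -0.02
shift units tool xyz [ 0.2739  2.7667 16.883 ]
```

View pics/w7.png

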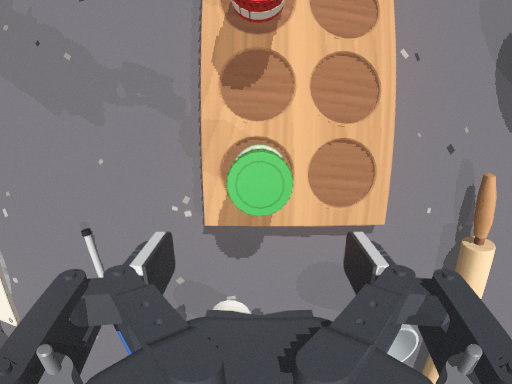

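Green is seated in the right well (px 260,183). Yellow next.

Emit:
arm_command --moves '[[[0,0,0.1,1,0],[0,0,0.2,1,0],[0,0,0.2,1,0],[0,0,0.2,1,0],[0,0,0.2,1,0],[0,0,0.2,1,0],[0,0,0.2,1,0],[0,0,0.2,1,0],[0,0,0.2,1,0],[0,0,0.2,1,0],[0,0,0.2,1,0],[0,0,0.2,1,0]]]'

```text
clock: 19.77
position: [0.583, -0.1408, 0.2159]
ee_rot: [0.487, 0.513, -0.486, 0.513]
ft_force: [-0.1, -0.5, 0.0]
grip_width: 1.001
```

Emit:
arm_command --moves '[[[0,0,0.2,1,0],[0,0,0.2,1,0],[0,0,0.1,0.9,0],[0,0,0,0.6,0],[0,0,0,0.3,0],[0,0,0,0,0],[0,0,0,0,0],[0,0,0,0,0]]]'

```text
clock: 20.43
position: [0.6007, -0.2321, 0.2151]
ee_rot: [0.486, 0.514, -0.486, 0.513]
ft_force: [0.9, 0.4, -0.6]
grip_width: 0.999
```

Run:
```python
from h import *
i=cam("wrist"); im=manip.camera("wrist").copy()
for k in ["yellow_mid"]:
    p=manip.pinpoint(k,"wrist"); 
    if p: print(k,p[0]['pixel'],p[0]['confidence'],atz("wrist",p[0]['pixel'],.048,i))
    r=manip.regions_of(k,"wrist")[0]; print(r['rect'],r['confidence'],fitcyl({"wrist":r['mask'].astype(float)},[.604,-.262,.048],.048))
go([.603,-.262,.055],3)
cv2.imwrite(f"pics/w8.png",im[:,:,::-1])
```

```text
yellow_mid [223.8, 258.0] 0.81 [ 0.6024 -0.2622  0.048 ]
[226.0, 184.3, 289.4, 264.6] 0.62 (array([ 0.6025, -0.2616]), np.float64(253.14117647058822))
t 20.58 TCP [ 0.6006 -0.2323  0.215 ] grasp [ 0.6006 -0.2323  0.161 ] jaw yaw 3.15 tilt 0.04 w 1.002 F [-0.0955  0.3195 -0.4182]
turn about tool x deg 0.15
shift units tool xyz [4.238  0.0312 1.1948]
```

View pics/w8.png

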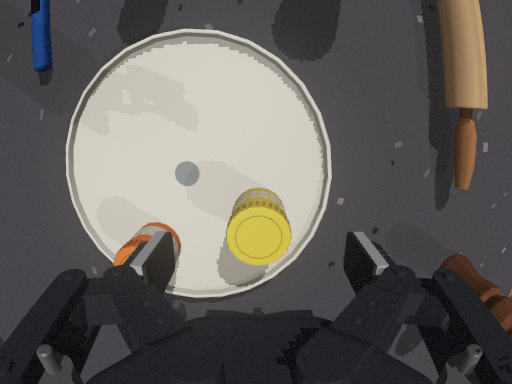

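Yellow is at px (258,235), and pinpoint and fit agree on (0.6025,-0.262). Descending.

Emit:
arm_command --moves '[[[0,0.2,0.05,0.5,0],[0,0.4,0,0.5,0],[0,0.6,0,0.2,0],[0,0.8,0,0,0],[0,0.8,0,0,0],[0,0.7,0,0,0],[0,0.5,0,0,0],[0,0.2,0,0,0],[0,0,0,0,0],[0,0,0,0,0]]]'

```text
clock: 21.42
position: [0.6034, -0.2638, 0.1102]
ee_rot: [0.487, 0.513, -0.487, 0.513]
ft_force: [1.0, -0.4, -0.1]
grip_width: 0.998
```

Emit:
arm_command --moves '[[[1,0,0,0,0],[1,0,0,0,0],[1,0,0,0,0],[1,0,0,0,0],[1,0,0,0,0],[1,0,0,0,0],[1,0,0,0,0],[1,0,0,0,0]]]' --force 35

```text
clock: 22.08
position: [0.6036, -0.2638, 0.1108]
ee_rot: [0.487, 0.513, -0.486, 0.514]
ft_force: [-2.6, 0.7, 6.0]
grip_width: 0.573
```

Run:
```python
from h import *
go([.505,.247,.165],3)
im=manip.camera("wrist").copy()
cv2.imwrite(f"pics/w9.png",im[:,:,::-1])
```

```text
t 22.08 TCP [ 0.6036 -0.2638  0.1108] grasp [ 0.6037 -0.2638  0.0568] jaw yaw 3.05 tilt 0.08 w 0.573 F [-2.6155  0.6612  6.0228]
turn about tool x deg 0.05
shift units tool xyz [ -4.3351  -2.8658 -20.6086]
```

View pics/w9.png

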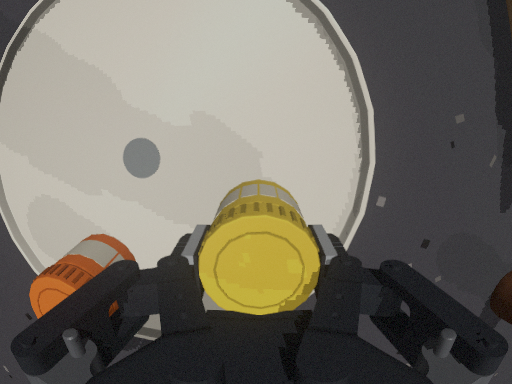

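Yellow is gripped at px (260,262). Lift and carry to the middle well.

Emit:
arm_command --moves '[[[1,-0.4,0,0,0],[1,-0.8,0,0,0],[1,-1,0,0,0],[1,-1,0,0,0],[1,-0.8,0,-0.4,0],[1,-0.3,-0.1,-0.8,0],[1,0,-0.2,-1,0],[1,0,-0.2,-1,0],[1,0,-0.2,-1,0],[1,0,-0.2,-1,0],[1,0,-0.2,-1,0],[1,0,-0.2,-1,0]]]'

```text
clock: 23.13
position: [0.5606, -0.0844, 0.2179]
ee_rot: [0.487, 0.513, -0.486, 0.513]
ft_force: [-0.2, 0.2, -0.7]
grip_width: 0.574
```

Emit:
arm_command --moves '[[[1,0,-0.2,-1,0],[1,0,-0.2,-1,0],[1,0,-0.2,-1,0],[1,0,-0.2,-1,0],[1,0,-0.2,-1,0],[1,0,-0.2,-1,0],[1,0,-0.1,-1,0],[1,0,-0.1,-1,0],[1,0,-0.1,-1,0],[1,0,0,-1,0],[1,0,0,-1,0],[1,0,0,-0.9,0]]]'

```text
clock: 24.13
position: [0.5075, 0.211, 0.218]
ee_rot: [0.487, 0.513, -0.486, 0.513]
ft_force: [1.2, 0.1, -0.6]
grip_width: 0.573
```

Emit:
arm_command --moves '[[[1,0,0,-0.7,0],[1,0,0,-0.4,0],[1,0,0,-0.2,0],[1,0,0,0,0],[1,0,0,0,0],[1,0,0,0,0]]]'

```text
clock: 24.63
position: [0.5065, 0.2404, 0.2175]
ee_rot: [0.487, 0.513, -0.487, 0.513]
ft_force: [0.1, -0.8, -1.0]
grip_width: 0.575
```

Run:
```python
from h import *
go([.505,.247,.0528],3)
im=manip.camera("wrist").copy()
cv2.imwrite(f"pics/w10.png",im[:,:,::-1])
```

```text
t 24.63 TCP [0.5065 0.2404 0.2175] grasp [0.5065 0.2404 0.1635] jaw yaw 2.94 tilt 0.02 w 0.575 F [ 0.0575 -0.7537 -1.0368]
turn about tool x deg -0.06
shift units tool xyz [ 4.4289 -0.0463 -0.2681]
```

View pics/w10.png

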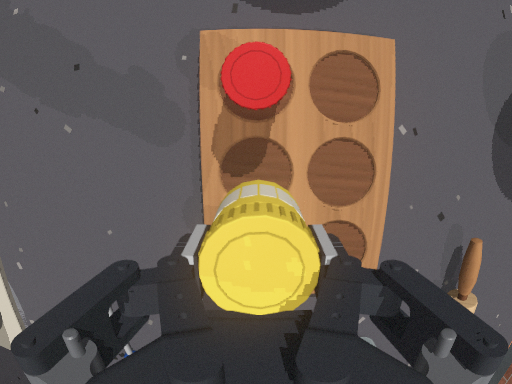

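Emit:
arm_command --moves '[[[1,0.3,-0.04,-0.15,0],[1,0.7,0,-0.1,0],[1,0.8,0,0,0],[1,0.8,0,0,0],[1,0.7,0,0,0],[1,0.6,0,0,0],[1,0.3,0,0,0],[1,0.2,0,0,0],[1,0,0,0,0],[1,0,0,0,0],[1,0,0,0,0]]]'

```text
clock: 25.6
position: [0.5052, 0.2483, 0.1079]
ee_rot: [0.487, 0.513, -0.486, 0.513]
ft_force: [-0.5, 0.0, -0.3]
grip_width: 0.577
```

Run:
```python
from h import *
go([.505,.247,.0528],3)
```

```text
t 25.6 TCP [0.5052 0.2483 0.1079] grasp [0.5052 0.2483 0.0539] jaw yaw 3.04 tilt 0.06 w 0.577 F [-0.5136  0.0289 -0.3408]
turn about tool x deg 0.04
shift units tool xyz [ 0.0438 -0.0116  0.0519]
```

Emit:
arm_command --moves '[[[1,0.04,0,0,0],[0.2,0,0,0,0],[0.1,0,0,0,0],[0,0,0,0,0],[0,0,0,0,0],[0,-0.2,0,0,0],[0,-0.5,0,0,0],[0,-0.8,0,0,0],[0,-1,0,0,0],[0,-1,0,0,0],[0,-0.8,0,0.4,0]]]'

```text
clock: 26.52
position: [0.5054, 0.24, 0.217]
ee_rot: [0.487, 0.514, -0.485, 0.514]
ft_force: [0.1, 1.2, -0.7]
grip_width: 1.004
```

Run:
```python
from h import *
im=manip.camera("wrist").copy()
cv2.imwrite(f"pics/w11.png",im[:,:,::-1])
go([.5035,-.3035,.16],3)
```

```text
t 26.57 TCP [0.5074 0.2371 0.2206] grasp [0.5077 0.2373 0.1666] jaw yaw 2.98 tilt 0.39 w 0.998 F [ 3.8851 -0.9838  3.7424]
turn about tool x deg -0.02
shift units tool xyz [ 0.1882 -1.3022 21.5938]
```

View pics/w11.png

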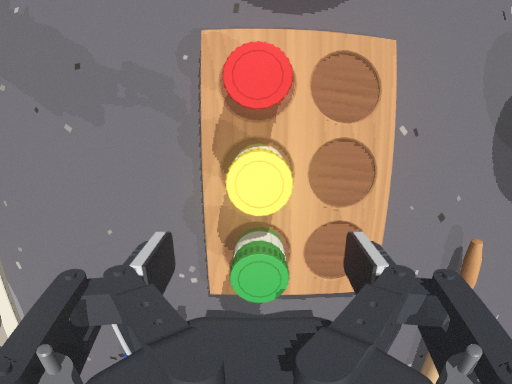

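Red, yellow and green all stand in the near row. Orange next.

Emit:
arm_command --moves '[[[0,0,0,1,0],[0,0,0,1,0],[0,0,0,1,0],[0,0,0,1,0],[0,0,0,1,0],[0,0,0,1,0],[0,0,-0.1,1,0],[0,0,-0.1,1,0],[0,0,-0.1,1,0],[0,0,-0.1,1,0],[0,0,-0.1,1,0],[0,0,-0.1,1,0]]]'

```text
clock: 27.57
position: [0.5062, -0.0636, 0.2149]
ee_rot: [0.487, 0.513, -0.486, 0.513]
ft_force: [0.2, -0.8, 0.4]
grip_width: 0.999
```

Emit:
arm_command --moves '[[[0,0,-0.1,1,0],[0,0,-0.1,1,0],[0,0,-0.1,1,0],[0,0,-0.1,1,0],[0,0,-0.1,1,0],[0,0,-0.1,1,0],[0,0,0,1,0],[0,0,0,0.8,0],[0,0,0,0.5,0],[0,0,0,0.3,0],[0,0,0,0,0],[0,0,0,0,0]]]'

```text
clock: 28.57
position: [0.5029, -0.2774, 0.2142]
ee_rot: [0.487, 0.513, -0.486, 0.513]
ft_force: [-0.4, -0.7, 0.1]
grip_width: 0.999
```

Run:
```python
from h import *
i=cam("wrist"); im=manip.camera("wrist").copy()
for k in ["orange_mid"]:
    p=manip.pinpoint(k,"wrist"); 
    if p: print(k,p[0]['pixel'],p[0]['confidence'],atz("wrist",p[0]['pixel'],.048,i))
    r=manip.regions_of(k,"wrist")[0]; print(r['rect'],r['confidence'],fitcyl({"wrist":r['mask'].astype(float)},[.5035,-.3035,.048],.048))
go([.503,-.304,.055],3)
cv2.imwrite(f"pics/w12.png",im[:,:,::-1])
```

```text
orange_mid [217.6, 255.3] 0.67 [ 0.5019 -0.3017  0.048 ]
[223.1, 182.1, 287.6, 260.0] 0.83 (array([ 0.5022, -0.3019]), np.float64(240.50588235294117))
t 28.72 TCP [ 0.5031 -0.2765  0.2139] grasp [ 0.5031 -0.2764  0.1599] jaw yaw 3.14 tilt 0.05 w 1.006 F [-0.1583  0.6781  0.679 ]
turn about tool x deg 0.14
shift units tool xyz [ 4.197  -0.0635  1.105 ]
```

View pics/w12.png

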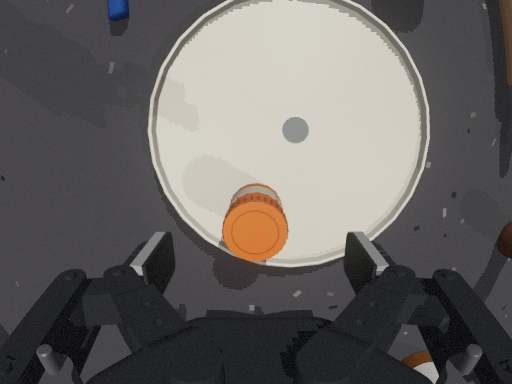

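Orange is at px (255,230), position (0.502,-0.302). Descending to grasp.

Emit:
arm_command --moves '[[[0,0.2,-0.06,0.5,0],[0,0.4,0,0.4,0],[0,0.6,0,0.13,0],[0,0.8,0,0,0],[0,0.8,0,0,0],[0,0.7,0,0,0],[0,0.5,0,0,0],[0,0.2,0,0,0],[0,0,0,0,0],[0,0,0,0,0]]]'

```text
clock: 29.55
position: [0.503, -0.3035, 0.1095]
ee_rot: [0.487, 0.513, -0.486, 0.513]
ft_force: [0.2, -0.3, 0.2]
grip_width: 0.997
```

Emit:
arm_command --moves '[[[1,0,0,0,0],[1,0,0,0,0],[1,0,0,0,0],[1,0,0,0,0],[1,0,0,0,0],[1,0,0,0,0],[1,0,0,0,0],[1,0,0,0,0]]]' --force 35

```text
clock: 30.22
position: [0.5031, -0.3037, 0.1098]
ee_rot: [0.487, 0.513, -0.486, 0.514]
ft_force: [-1.2, -0.1, 5.9]
grip_width: 0.571
```

Run:
```python
from h import *
go([.5865,.2515,.165],3)
im=manip.camera("wrist").copy()
cv2.imwrite(f"pics/w13.png",im[:,:,::-1])
```

```text
t 30.22 TCP [ 0.5031 -0.3037  0.1098] grasp [ 0.5032 -0.3037  0.0558] jaw yaw 3.05 tilt 0.08 w 0.571 F [-1.1821 -0.1032  5.8712]
turn about tool x deg 0.05
shift units tool xyz [ -4.3693   4.4957 -22.0028]
```

View pics/w13.png

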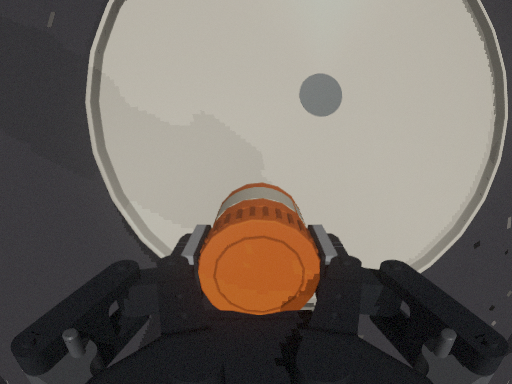

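Emit:
arm_command --moves '[[[1,-0.4,0,0,0],[1,-0.8,0,0,0],[1,-1,0,0,0],[1,-1,0,0,0],[1,-0.8,0,-0.4,0],[1,-0.4,0,-0.8,0],[1,0,0.1,-1,0],[1,0,0.1,-1,0],[1,0,0.1,-1,0],[1,0,0.1,-1,0],[1,0,0.1,-1,0],[1,0,0.1,-1,0]]]'

```text
clock: 31.27
position: [0.5078, -0.1218, 0.2195]
ee_rot: [0.487, 0.513, -0.486, 0.513]
ft_force: [-0.2, -0.4, -0.7]
grip_width: 0.579
```

Emit:
arm_command --moves '[[[1,0,0.2,-1,0],[1,0,0.2,-1,0],[1,0,0.2,-1,0],[1,0,0.2,-1,0],[1,0,0.3,-1,0],[1,0,0.3,-1,0],[1,0,0.3,-1,0],[1,0,0.4,-1,0],[1,0,0.4,-1,0],[1,0,0.4,-1,0],[1,0,0.4,-1,0],[1,0,0.3,-1,0]]]'

```text
clock: 32.27
position: [0.5824, 0.1826, 0.2195]
ee_rot: [0.487, 0.513, -0.486, 0.513]
ft_force: [0.2, 0.2, -0.9]
grip_width: 0.577
```

Emit:
arm_command --moves '[[[1,0,0.2,-1,0],[1,0,0.1,-0.7,0],[1,0,0,-0.4,0],[1,0,0,-0.2,-3],[1,0,0,0,-6],[1,0,0,0,-7],[1,0,0,0,-7],[1,0,0,0,-7],[1,0,0,0,-7],[1,0,0,0,-7],[1,0,0,0,-7],[1,0,0,0,-7]]]'

```text
clock: 33.27
position: [0.5864, 0.2379, 0.2193]
ee_rot: [0.175, 0.685, -0.175, 0.685]
ft_force: [-0.1, -0.3, -1.3]
grip_width: 0.579
```

Emit:
arm_command --moves '[[[1,0,0,0,-7],[1,0,0,0,-7],[1,0,0,0,-7],[1,0,0,0,-6],[1,0,0,0,-4],[1,0,0,0,-1],[1,0,0,0,0],[1,0,0,0,0],[1,0,0,0,0]]]'

```text
clock: 34.02
position: [0.5864, 0.2389, 0.219]
ee_rot: [-0.018, 0.707, 0.018, 0.707]
ft_force: [0.1, 0.2, -0.6]
grip_width: 0.575
```

Run:
```python
from h import *
go([.5865,.2515,.0518],93)
im=manip.camera("wrist").copy()
cv2.imwrite(f"pics/w14.png",im[:,:,::-1])
i=cam("wrist")
for w in W if 0 else [(.5865,.2515,.018)]: print(proj("wrist",w,i)[::-1])
```

```text
t 34.02 TCP [0.5864 0.2389 0.219 ] grasp [0.5864 0.2389 0.165 ] jaw yaw 92.93 tilt 0.01 w 0.575 F [ 0.1405  0.1663 -0.619 ]
turn about tool x deg -0.07
shift units tool xyz [4.5276 0.5031 0.0301]
[272.9724 180.7937]
```

View pics/w14.png

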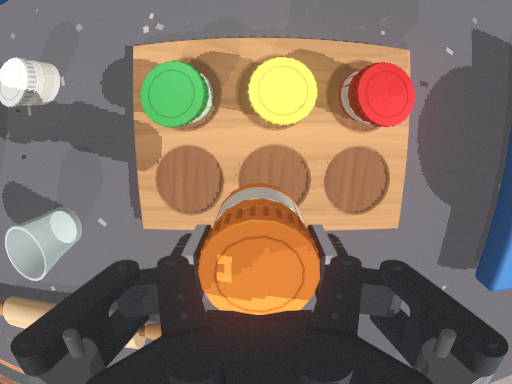

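The back middle well shows at px (274,179) as predicted (273,181). Lowering orange with a 12 mm shift along the jaws.

Emit:
arm_command --moves '[[[1,0.2,0.2,0.03,0],[1,0.5,0.2,0,0],[1,0.8,0.1,0,0],[1,0.8,0,0,0],[1,0.8,0,0,0],[1,0.7,0,0,0],[1,0.4,0,0,0],[1,0.2,0,0,0],[1,0.1,0,0,0],[1,0,0,0,0],[1,0,0,0,0],[1,0,0,0,0]]]'

```text
clock: 35.07
position: [0.5869, 0.2521, 0.1071]
ee_rot: [-0.019, 0.706, 0.019, 0.707]
ft_force: [0.4, 0.4, -0.1]
grip_width: 0.574
```

Run:
```python
from h import *
go([.5865,.2515,.0518],93)
```

```text
t 35.07 TCP [0.5869 0.2521 0.1071] grasp [0.5869 0.2522 0.0531] jaw yaw 93.05 tilt 0.08 w 0.574 F [ 0.3767  0.3821 -0.1487]
turn about tool x deg 0.05
shift units tool xyz [ 0.0505 -0.0253 -0.0179]
```

Emit:
arm_command --moves '[[[1,0.04,0,0,0],[0.2,0,0,0,0],[0.1,0,0,0,0],[0,0,0,0,0],[0,0,0,0,0],[0,-0.2,0,0,0],[0,-0.5,0,0,0],[0,-0.8,0,0,0],[0,-1,0,0,0],[0,-1,0,0,0],[0,-0.9,0,-0.4,0],[0,-0.5,0,-0.6,0]]]'

```text
clock: 36.07
position: [0.5629, 0.2503, 0.2322]
ee_rot: [-0.018, 0.705, 0.019, 0.709]
ft_force: [0.1, -0.4, -0.2]
grip_width: 1.001
```

Emit:
arm_command --moves '[[[0,0,0,-0.4,0],[0,0,0,-0.2,0],[0,0,0,0,0],[0,0,0,0,0],[0,0,0,0,0]]]'

```text
clock: 36.48
position: [0.5469, 0.2494, 0.2277]
ee_rot: [-0.019, 0.707, 0.019, 0.707]
ft_force: [0.1, -0.3, -1.0]
grip_width: 1.003
```

Run:
```python
from h import *
i=cam("wrist"); im=manip.camera("wrist").copy()
cv2.imwrite(f"pics/w15.png",im[:,:,::-1])
for k,x in dict(orange=(.5865,.2515,.044),yellow=(.505,.247,.044),red=(.5,.329,.044),green=(.509,.166,.044)).items():
  for r in manip.regions_of(k+"_mid","wrist")[:1]: print(k,r['rect'],r['confidence'],fitcyl({"wrist":r['mask'].astype(float)},x,.044))
go([.488,-.016,.165],93)
```

```text
orange [230.4, 192.1, 293.1, 265.2] 0.88 (array([0.5866, 0.2515]), np.float64(274.5921568627451))
yellow [229.8, 109.4, 296.4, 175.1] 0.87 (array([0.5059, 0.2512]), np.float64(166.76078431372548))
red [325.9, 110.1, 393.4, 174.8] 0.71 (array([0.5005, 0.3309]), np.float64(284.98039215686276))
green [132.9, 114.0, 206.2, 180.4] 0.85 (array([0.5103, 0.1694]), np.float64(187.50196078431372))
t 36.73 TCP [0.5467 0.2495 0.2276] grasp [0.5467 0.2495 0.1736] jaw yaw 93.04 tilt 0.03 w 1.005 F [ 0.5455 -0.0203 -0.3594]
turn about tool x deg 0.04
shift units tool xyz [  0.3471 -10.4826  -2.9013]
```

View pics/w15.png

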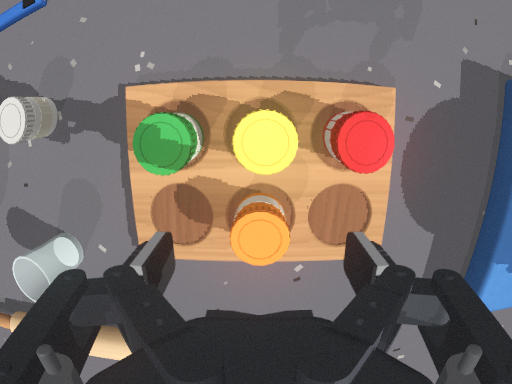

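All four tubs are seated: orange fits at (0.5866,0.2515), and the others lie within 4 mm of their wells. Going to white.

Emit:
arm_command --moves '[[[0,0,-0.5,-0.3,0],[0,0,-1,-0.4,0],[0,0,-1,-0.4,0],[0,0,-1,-0.4,0],[0,0,-1,-0.4,0],[0,0,-1,-0.4,0],[0,0,-1,-0.4,0],[0,0,-1,-0.4,0],[0,0,-1,-0.4,0],[0,0,-1,-0.3,0],[0,0,-0.7,0,0],[0,0,-0.3,0,0]]]'

```text
clock: 37.73
position: [0.4654, -0.0202, 0.2281]
ee_rot: [-0.018, 0.707, 0.018, 0.707]
ft_force: [0.5, -0.5, -0.2]
grip_width: 1.001
```

Emit:
arm_command --moves '[[[0,0,0,0,0],[0,0,0,0,0]]]'

```text
clock: 37.9
position: [0.4659, -0.0168, 0.2279]
ee_rot: [-0.019, 0.707, 0.019, 0.707]
ft_force: [0.3, 0.2, -0.5]
grip_width: 0.999
```

Run:
```python
from h import *
i=cam("wrist"); im=manip.camera("wrist").copy()
cv2.imwrite(f"pics/w16.png",im[:,:,::-1])
p=manip.pinpoint("white_mid","wrist"); print(p[0]['pixel'],atz("wrist",p[0]['pixel'],.03,i))
for r in manip.regions_of("white_mid","wrist")[:1]: print(r['rect'],r['confidence'],fitcyl({"wrist":r['mask'].astype(float)},(.488,-.016,.03),.03))
go([.488,-.016,.038],93)
```

```text
[203.5, 261.7] [ 0.488  -0.0138  0.03  ]
[233.1, 173.6, 292.0, 240.4] 0.58 (array([ 0.4862, -0.0136]), np.float64(269.5921568627451))
t 38.05 TCP [ 0.4658 -0.0162  0.2278] grasp [ 0.4658 -0.0162  0.1738] jaw yaw 93.17 tilt 0.02 w 0.997 F [ 0.3288 -1.1843 -0.9111]
turn about tool x deg 0.17
shift units tool xyz [ 5.4304 -0.04    0.8885]
```

View pics/w16.png

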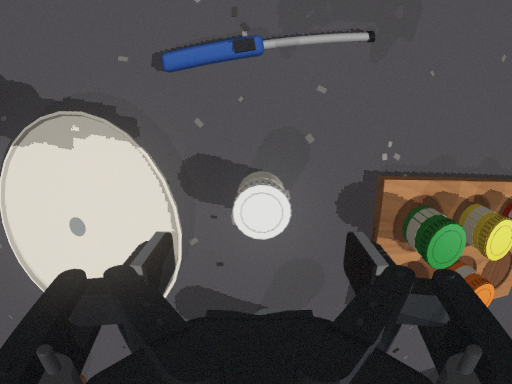

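White is at px (262,208), position (0.487,-0.014), and the turntable rim clears the jaw. Descending.

Emit:
arm_command --moves '[[[0,0.2,0.05,0.4,0],[0,0.5,0,0.3,0],[0,0.8,0,0.16,0],[0,0.9,0,0,0],[0,0.9,0,0,0],[0,0.8,0,0,0],[0,0.7,0,0,0],[0,0.4,0,0,0],[0,0.2,0,0,0],[0,0,0,0,0],[0,0,0,0,0]]]'

```text
clock: 38.97
position: [0.4875, -0.0149, 0.0935]
ee_rot: [-0.019, 0.707, 0.019, 0.707]
ft_force: [0.2, -0.3, 0.3]
grip_width: 0.998
```

Run:
```python
from h import *
i=cam("wrist"); im=manip.camera("wrist").copy()
cv2.imwrite(f"pics/w17.png",im[:,:,::-1])
for r in manip.regions_of("white_mid","wrist")[:1]: print(r['rect'],r['confidence'],fitcyl({"wrist":r['mask'].astype(float)},(.488,-.014,.03),.03))
go([.487,-.014,.038],93)
```

```text
[201.2, 183.1, 325.0, 314.9] 0.86 (array([ 0.4866, -0.0146]), np.float64(842.5490196078432))
t 39.07 TCP [ 0.4877 -0.015   0.0939] grasp [ 0.4878 -0.015   0.0399] jaw yaw 93.06 tilt 0.1 w 1.0 F [0.2197 0.4287 0.8511]
turn about tool x deg 0.06
shift units tool xyz [ 0.0754  0.0403 -0.0311]
```

View pics/w17.png

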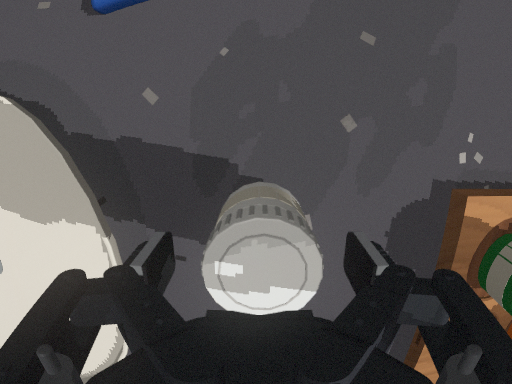

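White is centred between the pads (px 262,265). Gripping.

Emit:
arm_command --moves '[[[1,0,0,0,0],[1,0,0,0,0],[1,0,0,0,0],[1,0,0,0,0],[1,0,0,0,0],[1,0,0,0,0],[1,0,0,0,0],[1,0,0,0,0]]]' --force 35

```text
clock: 39.73
position: [0.4874, -0.0151, 0.0935]
ee_rot: [-0.019, 0.707, 0.019, 0.707]
ft_force: [-1.6, 0.5, 6.5]
grip_width: 0.574
```

Run:
```python
from h import *
go([.5866,.2515,.2],93)
```

```text
t 39.73 TCP [ 0.4874 -0.0151  0.0935] grasp [ 0.4875 -0.0151  0.0395] jaw yaw 93.05 tilt 0.05 w 0.574 F [-1.5732  0.4722  6.5468]
turn about tool x deg 0.05
shift units tool xyz [-6.4147 10.4432  4.524 ]
```

Emit:
arm_command --moves '[[[1,-0.4,0,0,0],[1,-0.8,0,0,0],[1,-1,0,0,0],[1,-1,0,0,0],[1,-1,0,0,0],[1,-1,0,0,0],[1,-0.8,0.4,0.2,0],[1,-0.4,0.8,0.4,0],[1,0,1,0.5,0],[1,0,1,0.5,0],[1,0,1,0.5,0],[1,0,1,0.5,0]]]'

```text
clock: 40.73
position: [0.5453, 0.1192, 0.2537]
ee_rot: [-0.019, 0.707, 0.019, 0.707]
ft_force: [1.6, 0.5, -0.8]
grip_width: 0.575
```

Emit:
arm_command --moves '[[[1,0,1,0.5,0],[1,0,1,0.5,0],[1,0,1,0.4,0],[1,0,1,0.3,0],[1,0,0.7,0.2,0],[1,0,0.4,0,0],[1,0,0.1,0,0],[1,0,0,0,0],[1,0,0,0,0],[1,0,0,0,0]]]'

```text
clock: 41.57
position: [0.5857, 0.2487, 0.2533]
ee_rot: [-0.018, 0.707, 0.018, 0.707]
ft_force: [0.4, 0.6, 0.4]
grip_width: 0.57
```

Run:
```python
from h import *
go([.5866,.2515,.1145],93)
im=manip.camera("wrist").copy()
cv2.imwrite(f"pics/w18.png",im[:,:,::-1])
```

```text
t 41.57 TCP [0.5857 0.2487 0.2533] grasp [0.5858 0.2487 0.1993] jaw yaw 92.93 tilt 0.03 w 0.57 F [0.4334 0.5979 0.4304]
turn about tool x deg -0.07
shift units tool xyz [3.3906 0.1134 0.0387]
```

View pics/w18.png

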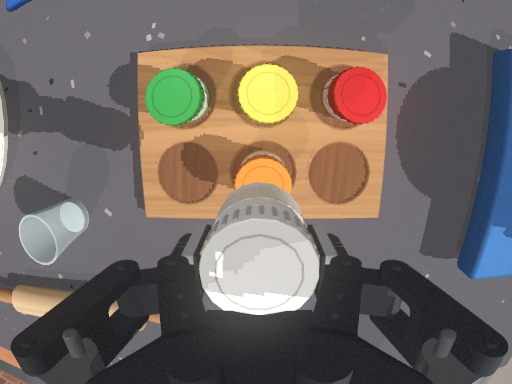

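Emit:
arm_command --moves '[[[1,0.3,0.1,0.03,0],[1,0.5,0,0,0],[1,0.7,0,0,0],[1,0.7,0,0,0],[1,0.4,0,0,0],[1,0.2,0,0,0],[1,0,0,0,0],[1,0,0,0,0],[1,0,0,0,0]]]'

```text
clock: 42.37
position: [0.5866, 0.2532, 0.1839]
ee_rot: [-0.019, 0.706, 0.019, 0.707]
ft_force: [0.3, 0.7, -0.9]
grip_width: 0.578
```

Run:
```python
from h import *
go([.5866,.2515,.1140],93)
i=cam("wrist"); im=manip.camera("wrist").copy()
cv2.imwrite(f"pics/w19.png",im[:,:,::-1])
p,R,o=pose(); zc=p[2]-.054-.0395+.03
for r in manip.regions_of("white_mid","wrist")[:1]: print(r['rect'],r['confidence'],fitcyl({"wrist":r['mask'].astype(float)},(.5866,.2515,zc),zc))
im=manip.camera("scene").copy()[90:250,260:460]
cv2.imwrite(f"pics/s19.png",cv2.resize(im[:,:,::-1],None,fx=4,fy=4,interpolation=cv2.INTER_CUBIC)[:600])
for k in("white","orange"):
    for r in manip.regions_of(k+"_mid","scene")[:1]: print(k,r['rect'],r['confidence'])
```

```text
t 42.37 TCP [0.5866 0.2532 0.1839] grasp [0.5867 0.2532 0.1299] jaw yaw 93.04 tilt 0.09 w 0.578 F [ 0.3438  0.7063 -0.9257]
turn about tool x deg 0.04
shift units tool xyz [ 0.6352 -0.068  -0.0086]
[200.7, 181.5, 318.3, 316.8] 0.89 (array([0.5863, 0.2525]), np.float64(1096.756862745098))
white [349.8, 127.6, 379.0, 153.5] 0.58
orange [342.0, 148.3, 365.9, 178.4] 0.71
```

View pics/s19.png

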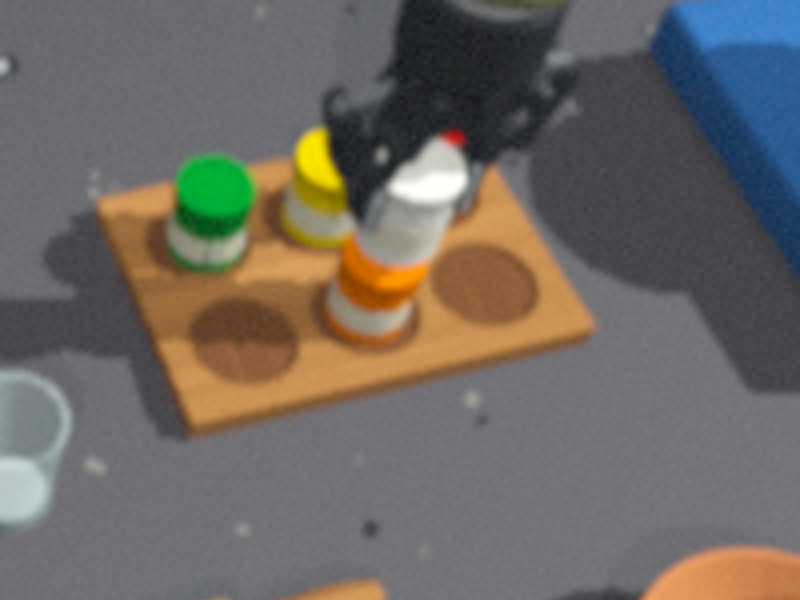

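View pics/w19.png

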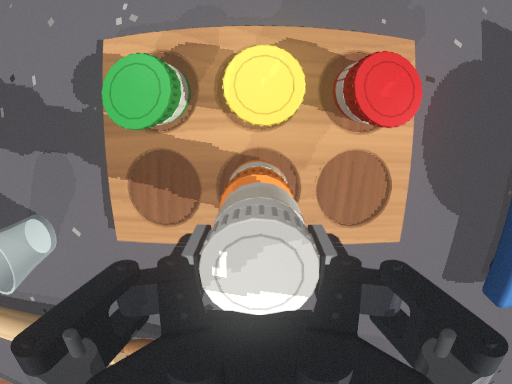

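White is about 16 mm above orange, and the axes agree within ~1.5 mm. Lowering to contact and releasing.

Emit:
arm_command --moves '[[[1,0.2,-0.05,0,0],[1,0.2,0,0,0],[1,0.15,0,0,0],[1,0.07,0,0,0],[1,0,0,0,0],[1,0,0,0,0],[1,0,0,0,0]]]'

```text
clock: 43.2
position: [0.5863, 0.2516, 0.1676]
ee_rot: [-0.019, 0.707, 0.019, 0.707]
ft_force: [-0.9, -1.7, 4.4]
grip_width: 0.574
```

Run:
```python
from h import *
go([.5866,.2515,.1135],93)
```

```text
t 43.2 TCP [0.5863 0.2516 0.1676] grasp [0.5864 0.2516 0.1136] jaw yaw 93.04 tilt 0.01 w 0.574 F [-0.9063 -1.7297  4.4331]
turn about tool x deg 0.04
shift units tool xyz [ 0.0034 -0.004   0.0095]
```

Emit:
arm_command --moves '[[[0.4,0,0,0,0],[0.2,0,0,0,0],[0.1,0,0,0,0],[0,0,0,0,0],[0,0,0,0,0],[0,0,0,0,0],[0,-0.2,0,0,0],[0,-0.4,0,0,0],[0,-0.7,0,0,0],[0,-0.9,0,0,0],[0,-1,0,0,0],[0,-1,0,0,0]]]'

```text
clock: 44.2
position: [0.5862, 0.2516, 0.2745]
ee_rot: [-0.019, 0.707, 0.019, 0.707]
ft_force: [0.5, 0.5, 0.3]
grip_width: 1.002
```

Emit:
arm_command --moves '[[[0,-0.6,0,-0.6,0],[0,0,0,-1,0],[0,0,0,-1,0],[0,0,0,-1,0],[0,0,0,-0.6,0],[0,0,0,-0.2,0],[0,0,0,0,0],[0,0,0,0,0],[0,0,0,0,0]]]'

```text
clock: 44.95
position: [0.4773, 0.2457, 0.2877]
ee_rot: [-0.018, 0.707, 0.019, 0.707]
ft_force: [0.5, -0.5, -0.8]
grip_width: 0.997
```

Run:
```python
from h import *
from bd import W
go([.5866,.2515,.1135],93)
ims={}
for n in("wrist","scene","top"):
    i=cam(n); ims[n]=manip.camera(n).copy()
    for k,x in dict(red=(.5,.329,.044),yellow=(.505,.247,.044),green=(.509,.166,.044),orange=(.5866,.2515,.044),white=(.5866,.2515,.104)).items():
        for r in manip.regions_of(k+"_mid",n)[:1]: print(n,k,round(r['confidence'],2),fitcyl({n:r['mask'].astype(float)},x,x[2]))
    for k in("tumbler_mid","pin_mid"):
        p=manip.pinpoint(k,n)
        if p: print(n,k,p[0]['pixel'])
cv2.imwrite("pics/w20.png",ims["wrist"][:,:,::-1])
cv2.imwrite("pics/s20.png",ims["scene"][:,:,::-1]); cv2.imwrite("pics/t20.png",ims["top"][:,:,::-1])
print(W([.5455,.2493,.0525]))
```

```text
t 44.95 TCP [0.4773 0.2457 0.2877] grasp [0.4774 0.2457 0.2337] jaw yaw 93.0 tilt 0.04 w 0.997 F [ 0.5024 -0.4845 -0.8404]
turn about tool x deg 0.0
shift units tool xyz [4.8099 0.0034 4.3726]
wrist red 0.56 (array([0.5   , 0.3316]), np.float64(251.39607843137253))
wrist yellow 0.81 (array([0.5054, 0.2507]), np.float64(139.90980392156865))
wrist green 0.91 (array([0.5104, 0.169 ]), np.float64(196.90980392156862))
wrist orange 0.73 (array([0.5867, 0.2515]), np.float64(1494.7254901960787))
wrist white 0.6 (array([0.5863, 0.2513]), np.float64(729.5686274509803))
wrist tumbler_mid [284.5, 84.9]
wrist pin_mid [341.8, 97.1]
scene red 0.73 (array([0.4904, 0.339 ]), np.float64(264.98039215686276))
scene yellow 0.84 (array([0.5058, 0.2485]), np.float64(98.73333333333333))
scene green 0.79 (array([0.513 , 0.1671]), np.float64(45.68627450980392))
scene orange 0.58 (array([0.5864, 0.2499]), np.float64(386.6862745098039))
scene white 0.7 (array([-0.243,  0.392]), np.float64(490.0))
scene tumbler_mid [205.1, 263.3]
scene pin_mid [267.7, 264.9]
top red 0.55 (array([0.511 , 0.3044]), np.float64(400.59215686274507))
top yellow 0.67 (array([0.5067, 0.2484]), np.float64(131.13333333333333))
top green 0.89 (array([0.5111, 0.1676]), np.float64(57.752941176470586))
top orange 0.65 (array([0.5735, 0.2206]), np.float64(333.6))
top white 0.86 (array([0.584 , 0.2484]), np.float64(112.47843137254901))
top tumbler_mid [175.0, 253.4]
top pin_mid [124.5, 264.5]
[[0.5003 0.329 ]
 [0.5046 0.2471]
 [0.5089 0.1653]
 [0.5821 0.3333]
 [0.5864 0.2515]
 [0.5907 0.1696]]
```

View pics/w20.png

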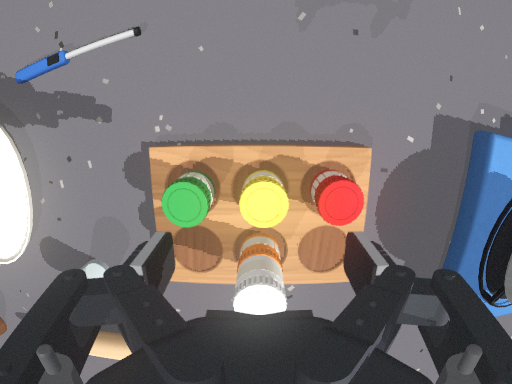

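View pics/s20.png

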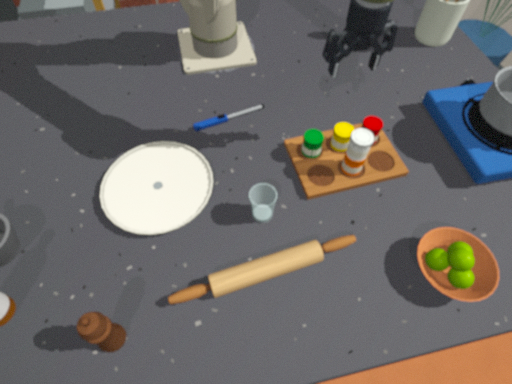

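The wrist view shows the three front tubs in their wells with white squarely on orange. The scene view shows the glass at (263,201) and the pin at (266,268), both unmoved. The few outlying fits are partly hidden tubs (red, orange) and one misfire on white. Handing in.

```bash
python3 -c "
from workcell import manip
print(manip.get_obs()['clock'], manip.hand_in())"
```

```text
the job is handed in; nothing more can be done
46.15 None
```

I placed all five tubs and handed the job in at about 46 s of the 128 s allowed. In the near row, red is in the left well, yellow in the middle and green in the right. Orange is in the back middle well, with white stacked on top of it. The robot is clear of everything.

**Placement:** In the last wrist-camera check, every tub in a well was within about 4 mm of its well centre, and the white and orange axes agreed to under 1 mm. All tubs looked upright in the pictures, and the glass and rolling pin still stand where they were.

**Checks that disagreed:** Several fits from the fixed cameras were off:
- **Red:** 14 mm out in the scene view and 27 mm in the top view, where the arm or other tubs partly hid it.
- **Orange:** about 34 mm out in the top view, where white covers it.
- **White:** the scene-view fit failed completely, because the network picked out the wrong thing.

I put these down to hidden or wrong detections, because the wrist camera saw red and white clearly. Orange is largely covered by white, so its clean measurement was taken before stacking, and it was on target. I measured positions in the images, but took the final heights from the task text and the gripper's position at release, not from a separate measurement.

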